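Put a knocked fastener-canister lane back in order

TASK

The yellow canister lane has been knocked: press each of the three loose coloured pads back down into its bay so that it lies level on the bay's floor, then stand every fallen canister upright in the middle of the pad of its own cap colour. Leave the black-capped canister, the tin, the cup and the jar standing where they are.

Things in the scene. Friction and masses are not known exactly. Their poses are not given: they have to be found in the camera images.
- lane: Fixed yellow steel canister lane, 280 (x) x 500 (y) mm, top surface 12 mm above the bench. Origin under it, x away from the robot. Front part (its x -165 to +2 mm) is a flat apron; behind it is a row of four bays, centred at x +50 mm, y -180, -60, 60, 180 mm. Each bay is a rectangular recess 96 (x) x 72 (y) mm, 8 mm deep (floor 4 mm above the bench).
- bay0 (a point): Centre of the recess floor of one bay of the lane, 8 mm below the lane's top surface; axes as the lane.
- bay1 (a point): Centre of the recess floor of one bay of the lane, 8 mm below the lane's top surface; axes as the lane.
- bay2 (a point): Centre of the recess floor of one bay of the lane, 8 mm below the lane's top surface; axes as the lane.
- bay3 (a point): Centre of the recess floor of one bay of the lane, 8 mm below the lane's top surface; axes as the lane.
- pad_red: Loose red rubber pad, 90 (x) x 66 (y) x 10 mm thick; origin at the centre of its underside, z up through its top. It has jumped partly out of its bay: its far edge rests on the rear rim. Seated, it lies on the recess floor and stands 2 mm proud of the lane.
- pad_green: Loose green rubber pad, 90 (x) x 66 (y) x 10 mm thick; origin at the centre of its underside, z up through its top. It has jumped partly out of its bay: its far edge rests on the rear rim. Seated, it lies on the recess floor and stands 2 mm proud of the lane.
- pad_blue: Loose blue rubber pad, 90 (x) x 66 (y) x 10 mm thick; origin at the centre of its underside, z up through its top. It has jumped partly out of its bay: its far edge rests on the rear rim. Seated, it lies on the recess floor and stands 2 mm proud of the lane.
- can_red: Square white fastener canister with a red cap and red band, lying tipped on its side on the apron, cap away from the robot (may be absent). Body 46 x 46 x 84 mm, topped by a round cap 32 mm across and 20 mm high (104 mm in all); origin at the centre of its base, z from base to cap. 0.2 to 0.4 kg.
- can_green: Square white fastener canister with a green cap and green band, lying tipped on its side on the apron, cap away from the robot (may be absent). Body 46 x 46 x 84 mm, topped by a round cap 32 mm across and 20 mm high (104 mm in all); origin at the centre of its base, z from base to cap. 0.2 to 0.4 kg.
- can_blue: Square white fastener canister with a blue cap and blue band, lying tipped on its side on the apron, cap away from the robot (may be absent). Body 46 x 46 x 84 mm, topped by a round cap 32 mm across and 20 mm high (104 mm in all); origin at the centre of its base, z from base to cap. 0.2 to 0.4 kg.
- neighbour: Same kind of canister with a black cap, standing in the bay that has no loose pad; origin at the centre of its base. Not to be disturbed.
- tin: Round tin 54 mm across, 100 mm high, standing on the apron in a row with the fallen canisters; origin at the centre of its base. Not to be disturbed.
- cup: Steel cup 80 mm across, 90 mm high, on the bench right of the lane. Not to be disturbed.
- jar: Clear jar 68 mm across, 90 mm high, on the bench left of the lane. Not to be disturbed.
Not all that is in view belongs to the job. There is more than one size of the pad_red; the job needs the smallest.

How it is judged:
By the outcome, as a careful person would: the job done as asked, in the order asked, and still so for the second after the job is handed in, with the robot touching nothing.
Of can_red, can_green, can_blue only 2 to 3 are there at a start; the rules pass over those that are not, and their reading is None.
At some moment in a run one of can_red, can_green, can_blue may be knocked a few centimetres aside while the robot is not near it.
Once in a run the grip may slacken for a moment while it holds something.
It also fails if it takes over 210 s, if anything falls off the work surface, if the arm or the gripper's body presses on something with over 40 N, if the wrist force passes 120 N, or if a joint passes its speed limit or range.

ROBOT

A 6-joint arm with a two-finger parallel gripper is mounted at the origin on the work surface. World frame = base frame: x ahead of the robot, y to its left, z up, the work surface at z = 0. Lengths are in mm, angles in degrees, forces in N, time in s.
With the tool pointing down it reaches from about 300 to 850 mm from the base axis. Payload 4.2 kg.
Tool frame: the origin (TCP) lies on the centre line of the jaws, within the pads' length; the fingertips stand 14 mm ahead of it and the grasp point (between the pads) lies 5 mm behind it; z points along the fingers, y is the line along which they close (so a half turn about z gives the same grasp; the last joint's range is limited). The gripper opens to 91 mm and grips with 3 to 60 N. Pads are 32 mm wide; open, the fingers measure 118 mm over their backs; the gripper's body (76 mm by 178 mm) begins 60 mm behind the grasp point.
Start: joints at [-69.213, 18.312, 89.639, -0, 72.044, -1.146], TCP at [214.777, -533.397, 227.976] pointing down, gripper open.
Joint ranges: [-177.97, 177.97], [-48.28, 115.42], [12.27, 149.76], [-77.06, 257.06], [2.81, 150.46], [-146.56, 146.56]. Speed limits (degrees/s): [147.25, 147.25, 180, 180, 180, 180].

INTERFACE

Orientations are given as [roll, pitch, yaw] about the fixed x, y, z axes, in that order (R = Rz(yaw) Ry(pitch) Rx(roll)).
In Python, from workcell import * gives the robot as it stands. The module is installed in compiled form; this text tells all that it offers.
- The arm moves only by the shell command python3 -m crank 'ROWS' [FORCE]. ROWS is JSON, a list of rows, each an object of numbers: "grip": the finger opening in m, from 0 to 0.0912; "x", "y", "z": the shift along the tool's x, y, z in m; "yaw": the turn about the tool's z in rad. In form: [{"grip": .., "x": .., "y": .., "z": .., "yaw": ..}, ...]. A call has exactly 5 rows; each row is the pose to reach, as a shift and turn from the pose commanded when the call began, along the tool's axes at that moment; what a row does not reach only later rows make up. A row lasts 1/12 s, in which the tool goes at most 41.7 mm and 7.16 degrees, less where a joint would pass 70% of its speed; a pose out of reach is approached as far as the arm can. A call with a gripper value outside its range is refused whole. The fingers move at their own pace and stop on an object; FORCE is the grip in N (left out, the last holds). Time passes only in rows, so rows that repeat a pose let the fingers close, or fill a call up. It gives the time, the measured TCP pose, the force, the opening and the grip force at its end, in the units of the state.
- state(): the state, without advancing time (a new reading comes with each control period).
- grab_frame(name): name is "scene" or "side" or "wrist"; returns the picture (400x640x3 uint8, red, green, blue); there is no depth.
- camera_model(name): a dict with "intrinsics" (3x3 intrinsics, pixels), "R" (3x3) and "t" (3): a world point X has camera coordinates R X + t. Camera axes: x right, y down, z forward; pixel columns grow to the right and rows downward; lengths in mm; the calibration is good to about 2 mm. A picture is of the moment at which its call begins: read the wrist's pose just before it. camera_model takes no time and is no camera call; for the wrist camera it gives the pose at the moment of the call.
- job_done(): hands the job in; it is judged then, once.
The state is a dict: "time_s": time; "qpos": joint angles; "qvel": joint speeds; "effort": joint torques, N m; "ee_pos": TCP position; "ee_rot": TCP orientation; "force": force on the tool from outside, world axes, zero at the start; "torque": the same for the moment, N m; "gripper_width": finger opening in mm; "gripper_force": force on a finger pad.
Only numpy, scipy, OpenCV 4.12 (cv2) and the standard library are available. Lean on these libraries where they do the work, as an engineer would, in place of code of your own. Each camera call takes 0.05 s, during which the arm holds its last target. There are 200 camera calls.

## Working session

There is one attempt and no reset: what is moved stays moved. The work goes in short steps, Python scripts to look and compute and a shell command to move; the robot and the scene stay as the last step left them, time stands still between calls to the robot, and variables do not carry over. Pictures are saved under pics/ and viewed, at most 14 in all, crops included, and the job is handed in when it is done.

```bash
mkdir -p pics; python3 - <<'E'
from workcell import *
import cv2
s=state();print(s)
for n in ("scene","side"):
    im=grab_frame(n);cv2.imwrite(f"pics/{n}0.png",im[:,:,::-1])
    c=camera_model(n);print(n,c)
E
```

```text
{'time_s': 0.0, 'qpos': array([-6.92137862e+01,  1.83503982e+01,  8.97079818e+01, -2.31312590e-04,
        7.20431118e+01, -1.14583910e+00]), 'qvel': array([ 0.02745884, -0.03895998, -0.06074397,  0.00651152, -0.06726081,
       -0.03733578]), 'effort': array([ 6.26748570e-04, -4.12454152e+01, -2.31976426e+01,  7.26849446e-02,
        4.59113298e-02, -1.51887384e-04]), 'ee_pos': array([ 214.59190411, -532.92524369,  227.12204237]), 'ee_rot': array([-1.79898524e+02, -1.80968919e-03,  2.19321228e+01]), 'force': array([-0.17577874,  0.22199894,  0.2612501 ]), 'torque': array([ 0.03059552,  0.00446687, -0.02098409]), 'gripper_force': 0.0, 'gripper_width': 91.07874182158146}
scene {'intrinsics': array([[444.86966244,   0.        , 316.96291008],
       [  0.        , 444.86966244, 194.60843329],
       [  0.        ,   0.        ,   1.        ]]), 'R': array([[ 6.64201366e-01,  7.47553370e-01,  7.09925383e-04],
       [ 4.79592221e-01, -4.25388960e-01, -7.67486504e-01],
       [-5.73435129e-01,  5.10106059e-01, -6.41064709e-01]]), 't': array([-303.21258602, -171.6379379 , 1573.19858367])}
side {'intrinsics': array([[487.81195745,   0.        , 322.25725017],
       [  0.        , 487.81195745, 196.86522392],
       [  0.        ,   0.        ,   1.        ]]), 'R': array([[-0.99278069, -0.11861827,  0.0177823 ],
       [-0.10084299,  0.74519037, -0.65918283],
       [ 0.06493993, -0.6562172 , -0.75177243]]), 't': array([ 492.96180523,   96.80312141, 1210.19096098])}
```

View pics/scene0.png

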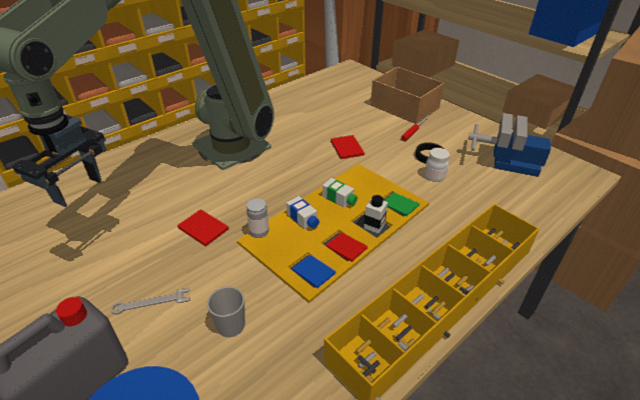

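View pics/side0.png

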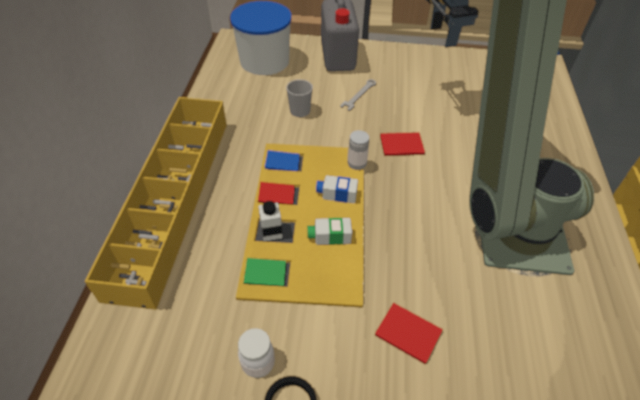

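The scene shows two fallen cans, blue at (302,212) and green at (338,192). The black can stands at (375,215) and the tin at (257,218). Red can is absent.

Red candidates in the scene view:
- Lane pad at (345,246)
- Bench slabs at (203,227) and (347,147)
- Screwdriver at (412,131)
- Canister cap at (70,310)

The lane pad matches the description. I'll check its size next.

```bash
cat > h.py <<'E'
from workcell import *
import cv2, numpy as np
def ray(cm,u,v):
    K,R,t=cm["intrinsics"],np.array(cm["R"]),np.array(cm["t"])
    d=R.T@np.linalg.inv(K)@np.array([u,v,1.]);return -R.T@t,d
def onz(cm,pts,z):
    out=[]
    for u,v in np.reshape(pts,(-1,2)):
        o,d=ray(cm,u,v);out.append((o+d*(z-o[2])/d[2])[:2])
    return np.array(out)
def px(cm,X):
    p=cm["intrinsics"]@(np.array(cm["R"])@np.array(X,float)+np.array(cm["t"]));return p[:2]/p[2]
RNG={"red":[((0,150,60),(6,255,255)),((174,150,60),(180,255,255))],"green":[((55,120,50),(85,255,255))],"blue":[((105,140,60),(125,255,255))],"yellow":[((20,190,110),(27,255,255))]}
def blobs(im,c,amin=40):
    h=cv2.cvtColor(im,cv2.COLOR_RGB2HSV);m=0
    for a,b in RNG[c]: m=m|cv2.inRange(h,a,b)
    cs,_=cv2.findContours(m,cv2.RETR_EXTERNAL,cv2.CHAIN_APPROX_NONE)
    return sorted([k for k in cs if cv2.contourArea(k)>amin],key=cv2.contourArea,reverse=True)
def rect(cm,k,z):
    return cv2.minAreaRect(onz(cm,k.reshape(-1,2),z).astype(np.float32))
E
python3 - <<'E'
from h import *
np.set_printoptions(precision=1,suppress=True)
for n in ("scene","side"):
    im=cv2.imread(f"pics/{n}0.png")[:,:,::-1].copy();cm=camera_model(n)
    for c,z in (("yellow",12),("red",18),("green",18),("blue",18)):
        for k in blobs(im,c):
            r=rect(cm,k,z);b=cv2.boundingRect(k)
            if min(r[1])<200 and c=="yellow": continue
            if np.hypot(*r[0])<900: print(n,c,b,np.round(r[0],1),np.round(r[1],1),round(r[2],1))
sc=cv2.imread("pics/scene0.png")[140:320,180:440];cv2.imwrite("pics/c1.png",cv2.resize(sc,None,fx=3,fy=3,interpolation=cv2.INTER_CUBIC))
# standing things: base pixel contacts
cs=camera_model("scene");cd=camera_model("side")
print("tin base~",onz(cs,[(258,236)],12),onz(cd,[(359,167)],12))
E
```

```text
scene yellow (237, 164, 192, 138) [537.1   5.3] [283.8 503.5] 3.5
scene yellow (62, 43, 148, 99) [-600.2  -15.6] [689.5 723. ] 87.2
scene red (178, 210, 50, 36) [ 309.7 -293.8] [123.5  89.1] 10.5
scene red (56, 297, 31, 29) [ 354.1 -664. ] [54.  87.2] 87.7
scene red (326, 233, 41, 28) [626.4 -47.8] [88.2 72.2] 5.6
scene red (331, 135, 33, 24) [290.  286.2] [ 88.1 129.5] 64.9
scene red (402, 124, 17, 17) [375.1 522.2] [ 26.5 126.2] 13.4
scene green (385, 193, 34, 23) [609.5 190.4] [89.2 71.9] 8.6
scene green (327, 180, 17, 22) [433.3  86.6] [38.6 98.8] 27.8
scene green (347, 194, 10, 11) [500.1  98. ] [26.5 44.8] 27.0
scene blue (88, 367, 111, 33) [ 631.5 -607.5] [213.6  66.2] 48.4
scene blue (292, 255, 43, 33) [ 632.  -168.3] [88.4 69.3] 4.6
scene blue (307, 216, 12, 12) [496.9 -52.8] [32.3 42.1] 82.7
scene blue (290, 199, 19, 23) [425.6 -53. ] [44.2 92.9] 24.2
side red (376, 304, 66, 59) [279.8 301.2] [ 87.6 115.6] 64.6
side red (381, 133, 43, 22) [ 300.6 -279.6] [116.6  88.6] 8.0
side red (259, 183, 36, 21) [621.7 -44. ] [89.5 66.2] 4.4
side green (245, 259, 41, 26) [604.6 195.3] [89.3 64. ] 3.6
side green (330, 231, 12, 13) [455.5  77.2] [26.4 36.8] 5.4
side blue (266, 152, 33, 18) [ 627.2 -163.6] [87.9 62.5] 2.1
side blue (336, 188, 11, 13) [455.4 -62.3] [26.2 41.2] 5.0
tin base~ [[ 437.  -197.9]] [[ 415.7 -173.3]]
```

View pics/c1.png

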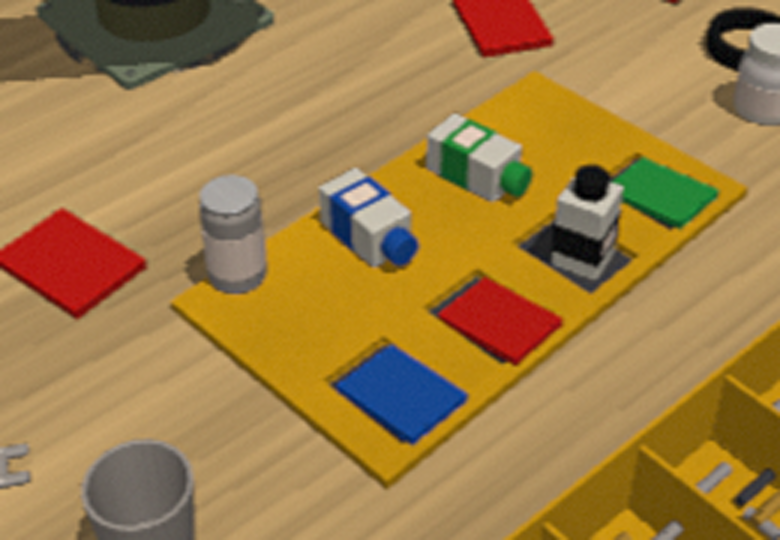

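The crop shows the red lane pad at crop (500,318), tilted in its bay. The bench red slabs measure about 120x88, so the lane pad at about 90x66 is the smallest and is the one to use. Next I'll move over the lane and look with the wrist camera.

```bash

R='x'; for i in 1; do :; done
python3 -m crank '[{"x":0.153,"y":-0.121,"z":-0.03},{"x":0.153,"y":-0.121,"z":-0.03},{"x":0.153,"y":-0.121,"z":-0.03},{"x":0.153,"y":-0.121,"z":-0.03},{"x":0.153,"y":-0.121,"z":-0.03}]'
python3 -m crank '[{"x":0.153,"y":-0.121,"z":-0.03},{"x":0.153,"y":-0.121,"z":-0.03},{"x":0.153,"y":-0.121,"z":-0.03},{"x":0.153,"y":-0.121,"z":-0.03},{"x":0.153,"y":-0.121,"z":-0.03}]'
python3 -m crank '[{"x":0.153,"y":-0.121,"z":-0.03},{"x":0.153,"y":-0.121,"z":-0.03},{"x":0.153,"y":-0.121,"z":-0.03},{"x":0.153,"y":-0.121,"z":-0.03},{"x":0.153,"y":-0.121,"z":-0.03}]'
python3 -m crank '[{"yaw":-0.6},{"yaw":-0.6},{"yaw":-0.6},{"yaw":-0.6},{"yaw":-0.6}]'
python3 -m crank '[{"yaw":-0.6,"grip":0},{"yaw":-0.6,"grip":0},{"yaw":-0.6,"grip":0},{"yaw":-0.6,"grip":0},{"yaw":-0.6,"grip":0}]'
python3 - <<'E'
from h import *
s=state();print(s["time_s"],s["ee_pos"],s["ee_rot"],s["qpos"])
cm=camera_model("wrist");im=grab_frame("wrist");cv2.imwrite("pics/w1.png",im[:,:,::-1])
np.savez("pics/w1.npz",**cm);print(cm)
E
```

```text
0.1 [ 214.61548792 -532.98296962  227.19375912] [-1.79908851e+02 -1.83065381e-03  2.19343618e+01] [-6.92137557e+01  1.83482403e+01  8.97005873e+01  4.11763518e-06
  7.20423401e+01 -1.14812019e+00]
{'intrinsics': array([[349.84717898,   0.        , 323.4917149 ],
       [  0.        , 349.84717898, 197.3642443 ],
       [  0.        ,   0.        ,   1.        ]]), 'R': array([[ 3.73746777e-01, -9.27530447e-01, -7.85082838e-04],
       [-8.93393858e-01, -3.60218758e-01,  2.68495550e-01],
       [-2.49320599e-01, -9.96479581e-02, -9.63280605e-01]]), 't': array([-575.19939784,  -30.75307409,  390.15662097])}validation failed for argument at $[0]...
validation failed for argument at $[0]...
validation failed for argument at $[0]...
validation failed for argument at $[0]...
validation failed for argument at $[0]...
```

View pics/w1.png

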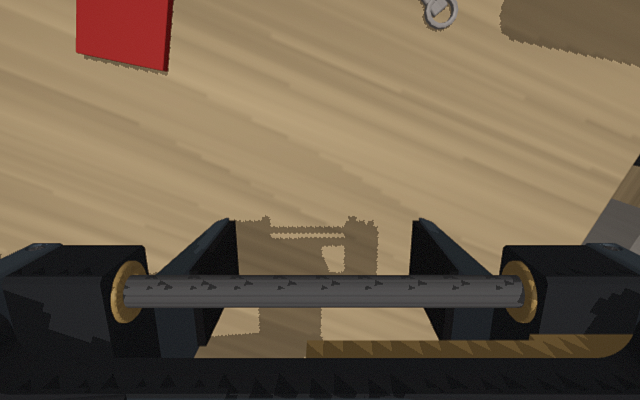

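The wrist camera looks ahead along tool +x, with the bench red slab at (125,35). The moves were refused because every row needs all five keys.

```bash

python3 -m crank '[{"grip":0.09,"x":0.153,"y":-0.121,"z":-0.03,"yaw":0},{"grip":0.09,"x":0.153,"y":-0.121,"z":-0.03,"yaw":0},{"grip":0.09,"x":0.153,"y":-0.121,"z":-0.03,"yaw":0},{"grip":0.09,"x":0.153,"y":-0.121,"z":-0.03,"yaw":0},{"grip":0.09,"x":0.153,"y":-0.121,"z":-0.03,"yaw":0}]' 10
python3 -m crank '[{"grip":0,"x":0.153,"y":-0.121,"z":-0.03,"yaw":0},{"grip":0,"x":0.153,"y":-0.121,"z":-0.03,"yaw":0},{"grip":0,"x":0.153,"y":-0.121,"z":-0.03,"yaw":0},{"grip":0,"x":0.153,"y":-0.121,"z":-0.03,"yaw":0},{"grip":0,"x":0.153,"y":-0.121,"z":-0.03,"yaw":0}]'
python3 -m crank '[{"grip":0,"x":0.08,"y":-0.08,"z":-0.03,"yaw":0},{"grip":0,"x":0.08,"y":-0.08,"z":-0.03,"yaw":0},{"grip":0,"x":0.08,"y":-0.08,"z":-0.03,"yaw":0.3},{"grip":0,"x":0.08,"y":-0.08,"z":-0.03,"yaw":0.32},{"grip":0,"x":0.08,"y":-0.08,"z":-0.03,"yaw":0.32}]'
python3 - <<'E'
from h import *
s=state();print(s["time_s"],s["ee_pos"],s["ee_rot"],s["qpos"])
cm=camera_model("wrist");im=grab_frame("wrist");cv2.imwrite("pics/w2.png",im[:,:,::-1])
np.savez("pics/w2.npz",**cm)
E
```

```text
time_s: 0.57
ee_pos: [312.2, -361.3, 258.3]
ee_rot: [-180.0, -0.0, 22.0]
force: [-0.5, -0.2, -0.8]
gripper_width: 89.9
gripper_force: 0.0
time_s: 0.98
ee_pos: [409.1, -191.9, 288.5]
ee_rot: [-180.0, -0.1, 22.0]
force: [1.4, -1.0, -0.6]
gripper_width: 59.7
gripper_force: 0.0
time_s: 1.4
ee_pos: [453.4, -88.6, 318.3]
ee_rot: [180.0, -0.1, 3.5]
force: [0.3, 0.8, -0.2]
gripper_width: 26.1
gripper_force: 0.0
1.4 [453.35128144 -88.58821433 318.3087171 ] [ 1.79994423e+02 -5.11868225e-02  3.51759397e+00] [-1.24893656e+01  5.18489507e+00  9.37568220e+01  8.86327881e-03
  8.10075430e+01  7.39916615e+01]
```

View pics/w2.png

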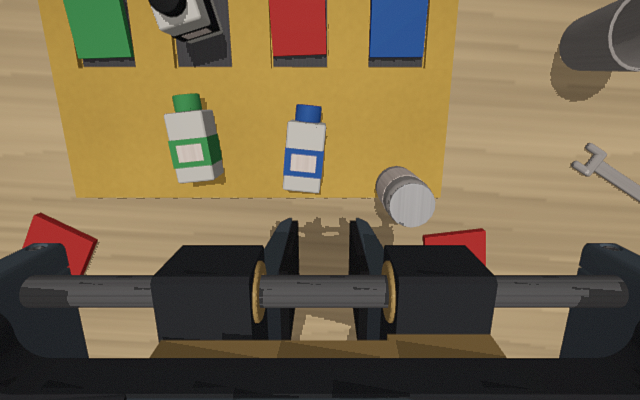

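The wrist view shows bay front rims at row 67, with the recesses visible in front of the three pads. The green can is at (190,140), the blue can at (303,150), the tin at (405,200) and the black can at (185,15).

```bash
python3 - <<'E'
from h import *
np.set_printoptions(precision=1,suppress=True)
im=cv2.imread("pics/w2.png")[:,:,::-1].copy();cm=dict(np.load("pics/w2.npz"))
h=cv2.cvtColor(im,cv2.COLOR_RGB2HSV)
y=cv2.inRange(h,(18,170,60),(28,255,255))
# front edge of lane: last yellow row by column
pts=[(c,np.where(y[150:230,c])[0].max()+150.5) for c in list(range(100,160,4))+list(range(335,370,4))]
P=onz(cm,pts,12);k=np.polyfit(P[:,1],P[:,0],1);print("front x=",k, "resid",np.abs(np.polyval(k,P[:,1])-P[:,0]).max())
for nm,r in (("L",-1),("R",1)):
    q=[]
    for v in range(20,180,8):
        c=np.where(y[v])[0]; q.append((c.min()-.5 if r<0 else c[c<470].max()+.5,v))
    Q=onz(cm,q,12);kk=np.polyfit(Q[:,0],Q[:,1],1);print(nm,"y at x=440,540:",np.polyval(kk,[440,540]),kk[0])
# bay near rim: first yellow row below pads
for nm,c0,c1 in (("green",90,130),("red",280,322),("blue",378,420),("black",195,225)):
    q=[(c,np.where(y[45:100,c])[0].min()+44.5) for c in range(c0,c1,4)]
    print("rim",nm,onz(cm,q,12).mean(0))
for c in ("red","green","blue"):
    for b in blobs(im,c,60):
        r=rect(cm,b,14 if b[:,:,1].min()<5 else 35);p=onz(cm,b.reshape(-1,2),14 if b[:,:,1].min()<5 else 35);print(c,cv2.boundingRect(b),np.array(r[0]),np.array(r[1]),round(r[2],1),"minx",p[:,0].min(),"y",p[:,1].min(),p[:,1].max())
# white can bodies: top face at z 58
w=cv2.inRange(h,(0,0,150),(180,50,255));w[:85]=0
for c in (("green",160,222,110,186),("blue",280,330,115,195)):pass
cs,_=cv2.findContours(w,cv2.RETR_EXTERNAL,cv2.CHAIN_APPROX_NONE)
for b in cs:
    if cv2.contourArea(b)>80: r=rect(cm,b,58);print("white",cv2.boundingRect(b),np.array(r[0]),np.array(r[1]),r[2])
cv2.imwrite("pics/c2.png",cv2.resize(im[85:235,150:450,::-1],None,fx=2.6,fy=2.6,interpolation=cv2.INTER_CUBIC))
E
```

```text
Traceback (most recent call last):
ValueError: zero-size array to reduction operation maximum which has no identity
```

```bash
cat > m.py <<'E'
from h import *
np.set_printoptions(precision=1,suppress=True)
im=cv2.imread("pics/w2.png")[:,:,::-1].copy();cm=dict(np.load("pics/w2.npz"))
h=cv2.cvtColor(im,cv2.COLOR_RGB2HSV);print(h[120,100],h[190,120],h[220,120])
y=cv2.inRange(h,(18,165,60),(30,255,255))
pts=[]
for c in list(range(100,160,4))+list(range(335,370,4)):
    r=np.where(y[150:230,c])[0]
    if len(r): pts.append((c,r.max()+150.5))
P=onz(cm,pts,12);k=np.polyfit(P[:,1],P[:,0],1);print("front x=",k, "resid",np.abs(np.polyval(k,P[:,1])-P[:,0]).max())
for nm,r in (("L",-1),("R",1)):
    q=[]
    for v in range(20,180,8):
        c=np.where(y[v])[0]
        if len(c): q.append((c.min()-.5 if r<0 else c[c<470].max()+.5,v))
    Q=onz(cm,q,12);kk=np.polyfit(Q[:,0],Q[:,1],1);print(nm,"y at x=440,540:",np.polyval(kk,[440,540]),kk[0])
for nm,c0,c1 in (("green",90,130),("red",280,322),("blue",378,420),("black",195,225)):
    q=[(c,np.where(y[45:100,c])[0].min()+44.5) for c in range(c0,c1,4) if y[45:100,c].any()]
    print("rim",nm,onz(cm,q,12).mean(0))
for c in ("red","green","blue"):
    for b in blobs(im,c,60):
        z=14 if b[:,:,1].min()<5 else 35
        r=rect(cm,b,z);p=onz(cm,b.reshape(-1,2),z);print(c,cv2.boundingRect(b),np.array(r[0]),np.array(r[1]),round(r[2],1),"minx",p[:,0].min(),"y",p[:,1].min(),p[:,1].max())
w=cv2.inRange(h,(0,0,150),(180,60,255));w[:85]=0
cs,_=cv2.findContours(w,cv2.RETR_EXTERNAL,cv2.CHAIN_APPROX_NONE)
for b in cs:
    if cv2.contourArea(b)>80: r=rect(cm,b,58);print("white",cv2.boundingRect(b),np.array(r[0]),np.array(r[1]),r[2])
cv2.imwrite("pics/c2.png",cv2.resize(im[85:235,150:450,::-1],None,fx=2.6,fy=2.6,interpolation=cv2.INTER_CUBIC))
E
python3 m.py
```

```text
[ 21 157 175] [ 21 156 182] [ 18  85 172]Traceback (most recent call last):
  File "m.py", line 10, in <module>
    P=onz(cm,pts,12);k=np.polyfit(P[:,1],P[:,0],1);print("front x=",k, "resid",np.abs(np.polyval(k,P[:,1])-P[:,0]).max())
                                  ~^^^^^
IndexError: too many indices for array: array is 1-dimensional, but 2 were indexed
```

```bash
sed -i 's/(18,165,60)/(17,120,60)/' m.py; python3 m.py
```

```text
[ 21 157 175] [ 21 156 182] [ 18  85 172]
front x= [ -0.1 394.5] resid 1.1368683772161603e-13
L y at x=440,540: [249.8 255.9] 0.0610184721958295
R y at x=440,540: [-251.1 -244.8] 0.0625248221137537
rim green [552.5 184.7]
rim red [567.2 -53.5]
rim blue [ 574.7 -175.2]
rim black [560.3  59.4]
red (269, 0, 57, 57) [611.1 -49.3] [61.9 66.3] 5.7 minx 577.2869701898067 y -83.61443585271297 -13.837481694405142
red (22, 213, 75, 62) [317.6 261.3] [85.6 67.4] 64.6 minx 275.1410833898005 y 209.92693329832693 311.38819135314054
red (423, 228, 63, 38) [ 343.5 -274.9] [55.5 83.2] 10.5 minx 323.75859640909636 y -320.9224354580466 -229.46244719098667
green (64, 0, 70, 59) [594.7 190. ] [64.8 71.3] 5.4 minx 560.1240579531399 y 151.56212159078822 228.22836304294694
green (169, 134, 53, 34) [456.6  72.2] [36.1 62.5] 11.1 minx 435.19067949056966 y 39.93027976733141 104.62338600076873
green (173, 94, 28, 18) [516.2  80.4] [18.7 31.9] 9.0 minx 504.9559158228509 y 64.23941880115927 96.73816656796899
blue (370, 0, 58, 58) [ 616.7 -169.4] [62.9 66.9] 3.5 minx 583.3443533970941 y -202.74915592373486 -134.1510581477159
blue (284, 148, 40, 31) [450.7 -63.9] [47.8 34.9] 87.8 minx 432.30723211764956 y -88.36272995841757 -39.82991336377548
blue (296, 105, 25, 18) [512.2 -67.2] [29.5 19.3] 88.4 minx 502.2640224165632 y -81.91872480881497 -52.44239390568391
white (390, 184, 46, 44) [ 409.9 -203.2] [56.  55.4] 70.27741241455078
white (283, 175, 37, 18) [428.8 -63.7] [44.5 17.9] 87.67884063720703
white (176, 165, 38, 18) [433.3  65.9] [18.2 44.1] 9.872687339782715
white (290, 154, 27, 19) [454.6 -64.8] [30.1 20.7] 87.7339096069336
white (577, 143, 30, 31) [ 480.1 -409.2] [23.2 31.8] 63.26694107055664
white (176, 143, 28, 20) [458.6  71. ] [20.8 30.3] 9.521015167236328
white (286, 121, 40, 30) [486.9 -66. ] [44.6 31.2] 87.77826690673828
white (164, 111, 42, 30) [490.4  75.3] [30.9 44.2] 9.421477317810059
```

```bash
sleep 1; ls pics
```

```text
c1.png
c2.png
scene0.png
side0.png
w1.npz
w1.png
w2.npz
w2.png
```

```bash

python3 -m crank '[{"grip":0,"x":0.122,"y":0.046,"z":0.02,"yaw":0},{"grip":0,"x":0.122,"y":0.046,"z":0.02,"yaw":0},{"grip":0,"x":0.122,"y":0.046,"z":0.02,"yaw":0},{"grip":0,"x":0.122,"y":0.046,"z":0.02,"yaw":0},{"grip":0,"x":0.122,"y":0.046,"z":0.02,"yaw":0}]' 10 >/dev/null
python3 -m crank '[{"grip":0,"x":0.122,"y":0.046,"z":0.1,"yaw":0},{"grip":0,"x":0.122,"y":0.046,"z":0.1,"yaw":0},{"grip":0,"x":0.122,"y":0.046,"z":0.1,"yaw":0},{"grip":0,"x":0.122,"y":0.046,"z":0.1,"yaw":0},{"grip":0,"x":0.122,"y":0.046,"z":0.1,"yaw":0}]' >/dev/null
python3 -m crank '[{"grip":0,"x":0,"y":0,"z":0,"yaw":-0.6},{"grip":0,"x":0,"y":0,"z":0,"yaw":-0.6},{"grip":0,"x":0,"y":0,"z":0,"yaw":-0.6},{"grip":0,"x":0,"y":0,"z":0,"yaw":-0.6},{"grip":0,"x":0,"y":0,"z":0,"yaw":-0.6}]' >/dev/null
python3 -m crank '[{"grip":0,"x":0,"y":0,"z":0,"yaw":-0.6},{"grip":0,"x":0,"y":0,"z":0,"yaw":-0.6},{"grip":0,"x":0,"y":0,"z":0,"yaw":-0.6},{"grip":0,"x":0,"y":0,"z":0,"yaw":-0.6},{"grip":0,"x":0,"y":0,"z":0,"yaw":-0.6}]' >/dev/null
python3 -m crank '[{"grip":0,"x":0,"y":0,"z":0,"yaw":-0.37},{"grip":0,"x":0,"y":0,"z":0,"yaw":-0.37},{"grip":0,"x":0,"y":0,"z":0,"yaw":-0.37},{"grip":0,"x":0,"y":0,"z":0,"yaw":-0.37},{"grip":0,"x":0,"y":0,"z":0,"yaw":-0.37}]'
cat >> h.py <<'E'
O=np.array([561.5,6.9]);A=np.radians(3.54);LX=np.array([np.cos(A),np.sin(A)]);LY=np.array([-LX[1],LX[0]])
def lane(p): d=np.asarray(p)[:2]-O; return np.array([d@LX,d@LY])
def world(x,y): return O+x*LX+y*LY
def st(goal=None,z=None,yaw=None):
    s=state();l=lane(s["ee_pos"]);print("t %.2f lane"%s["time_s"],np.round(l,1),"z %.1f"%s["ee_pos"][2],"rot",np.round(s["ee_rot"],2),"F",np.round(s["force"],1),"w %.1f gf %.1f"%(s["gripper_width"],s["gripper_force"]))
    if goal is not None:
        a=np.radians(s["ee_rot"][2]);d=world(*goal)-s["ee_pos"][:2]
        print("tool dx %.1f dy %.1f"%(d@[np.cos(a),np.sin(a)],d@[np.sin(a),-np.cos(a)]),"" if z is None else "dz %.1f"%(s["ee_pos"][2]-z))
E
python3 -c "
from h import *
st((130,-180),29)
c=camera_model('side');print(onz(c,[(200,190),(180,240)],50))"
```

```text
time_s: 3.53
ee_pos: [700.7, -166.8, 199.4]
ee_rot: [180.0, 0.0, 93.4]
force: [0.7, 0.3, -0.3]
gripper_width: 0.7
gripper_force: 0.0
t 3.53 lane [ 128.2 -182. ] z 199.4 rot [1.7997e+02 1.0000e-02 9.3400e+01] F [ 0.7  0.3 -0.3] w 0.7 gf 0.0
tool dx 2.0 dy 1.7 dz 170.4
[[8.06585471e+02 3.46114841e-01]
 [8.08325525e+02 1.56868085e+02]]
```

```bash

python3 -m crank '[{"grip":0,"x":0.002,"y":0.003,"z":0.03,"yaw":0},{"grip":0,"x":0.002,"y":0.003,"z":0.06,"yaw":0},{"grip":0,"x":0.002,"y":0.003,"z":0.1,"yaw":0},{"grip":0,"x":0.002,"y":0.003,"z":0.14,"yaw":0},{"grip":0,"x":0.002,"y":0.003,"z":0.17,"yaw":0}]' >/dev/null
python3 -m crank '[{"grip":0,"x":0,"y":-0.004,"z":0,"yaw":0},{"grip":0,"x":0,"y":-0.008,"z":0,"yaw":0},{"grip":0,"x":0,"y":-0.012,"z":0,"yaw":0},{"grip":0,"x":0,"y":-0.016,"z":0,"yaw":0},{"grip":0,"x":0,"y":-0.018,"z":0,"yaw":0}]'
python3 -m crank '[{"grip":0,"x":0,"y":-0.001,"z":0,"yaw":0},{"grip":0,"x":0,"y":-0.002,"z":0,"yaw":0},{"grip":0,"x":0,"y":-0.003,"z":0,"yaw":0},{"grip":0,"x":0,"y":-0.004,"z":0,"yaw":0},{"grip":0,"x":0,"y":-0.005,"z":0,"yaw":0}]'
python3 - <<'E'
from h import *
st((60,-180),60)
im=grab_frame("scene");cv2.imwrite("pics/s1.png",cv2.resize(im[160:320,220:440,::-1],None,fx=3,fy=3,interpolation=cv2.INTER_CUBIC))
E
```

```text
time_s: 4.37
ee_pos: [687.5, -166.5, 31.1]
ee_rot: [179.8, 0.1, 93.5]
force: [-0.0, -0.1, 0.3]
gripper_width: 0.4
gripper_force: 0.0
time_s: 4.78
ee_pos: [682.2, -166.3, 28.3]
ee_rot: [179.9, 0.0, 93.5]
force: [0.8, -0.1, 0.1]
gripper_width: 0.8
gripper_force: 0.4
t 4.78 lane [ 109.7 -180.4] z 28.3 rot [1.7994e+02 2.0000e-02 9.3550e+01] F [ 0.8 -0.1  0.1] w 0.8 gf 0.4
tool dx 0.4 dy -49.7 dz -31.7
```

View pics/s1.png

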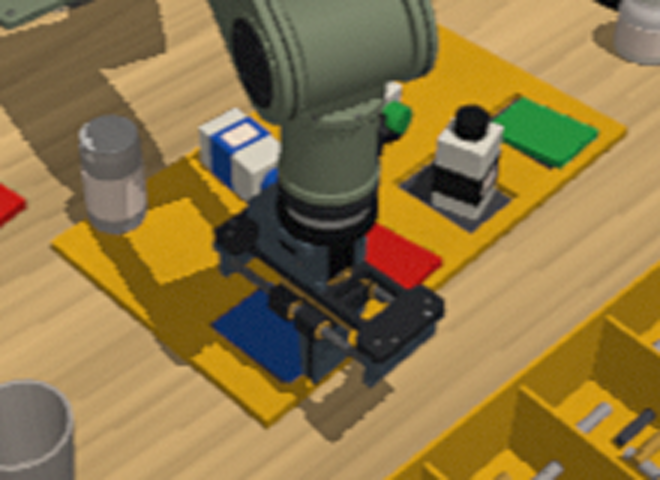

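The scene view shows the fingers behind the blue pad at crop (320,375), with the pad having slid forward. Next I press from above and check the contact height.

```bash

python3 -m crank '[{"grip":0,"x":0,"y":0,"z":-0.02,"yaw":0},{"grip":0,"x":0,"y":-0.02,"z":-0.02,"yaw":0},{"grip":0,"x":0,"y":-0.035,"z":-0.02,"yaw":0},{"grip":0,"x":0,"y":-0.035,"z":-0.02,"yaw":0},{"grip":0,"x":0,"y":-0.035,"z":-0.015,"yaw":0}]' >/dev/null
python3 -m crank '[{"grip":0,"x":0,"y":0,"z":0.004,"yaw":0},{"grip":0,"x":0,"y":0,"z":0.008,"yaw":0},{"grip":0,"x":0,"y":0,"z":0.012,"yaw":0},{"grip":0,"x":0,"y":0,"z":0.014,"yaw":0},{"grip":0,"x":0,"y":0,"z":0.016,"yaw":0}]'
python3 -m crank '[{"grip":0,"x":0,"y":0,"z":0.001,"yaw":0},{"grip":0,"x":0,"y":0,"z":0.001,"yaw":0},{"grip":0,"x":0,"y":0,"z":0.002,"yaw":0},{"grip":0,"x":0,"y":0,"z":0.002,"yaw":0},{"grip":0,"x":0,"y":0,"z":0.002,"yaw":0}]'
python3 -c "
from h import *
st()"
```

```text
time_s: 5.67
ee_pos: [647.7, -168.5, 34.1]
ee_rot: [179.9, 0.1, 93.6]
force: [-16.2, 4.6, 51.0]
gripper_width: 0.5
gripper_force: 25.8
time_s: 6.08
ee_pos: [647.7, -168.5, 34.1]
ee_rot: [179.8, 0.1, 93.6]
force: [-15.2, 4.6, 47.6]
gripper_width: 0.6
gripper_force: 24.6
t 6.08 lane [  75.2 -180.4] z 34.1 rot [1.7981e+02 8.0000e-02 9.3570e+01] F [-15.2   4.6  47.6] w 0.6 gf 24.6
```

```bash

python3 -m crank '[{"grip":0,"x":0,"y":0,"z":-0.025,"yaw":0},{"grip":0,"x":0,"y":0.02,"z":-0.025,"yaw":0},{"grip":0,"x":0,"y":0.05,"z":-0.025,"yaw":0},{"grip":0,"x":0,"y":0.05,"z":-0.015,"yaw":0},{"grip":0,"x":0,"y":0.05,"z":0,"yaw":0}]' 
python3 -m crank '[{"grip":0,"x":0,"y":0,"z":0.002,"yaw":0},{"grip":0,"x":0,"y":-0.005,"z":0.004,"yaw":0},{"grip":0,"x":0,"y":-0.01,"z":0.004,"yaw":0},{"grip":0,"x":0,"y":-0.015,"z":0.004,"yaw":0},{"grip":0,"x":0,"y":-0.017,"z":0.004,"yaw":0}]'
python3 -m crank '[{"grip":0,"x":0,"y":-0.001,"z":0,"yaw":0},{"grip":0,"x":0,"y":-0.002,"z":0,"yaw":0},{"grip":0,"x":0,"y":-0.003,"z":0,"yaw":0},{"grip":0,"x":0,"y":-0.004,"z":0,"yaw":0},{"grip":0,"x":0,"y":-0.004,"z":0,"yaw":0}]'
python3 - <<'E'
from h import *
st((60,-180),60)
im=grab_frame("side");cv2.imwrite("pics/s2.png",cv2.resize(im[130:310,210:400,::-1],None,fx=3,fy=3,interpolation=cv2.INTER_CUBIC))
E
```

```text
time_s: 6.5
ee_pos: [699.7, -165.3, 25.4]
ee_rot: [179.7, 0.1, 93.6]
force: [0.2, -0.4, -0.9]
gripper_width: 0.6
gripper_force: 0.0
time_s: 6.92
ee_pos: [692.1, -166.4, 24.9]
ee_rot: [178.3, 0.2, 93.5]
force: [22.9, 2.9, -0.0]
gripper_width: 0.6
gripper_force: 9.6
time_s: 7.33
ee_pos: [682.6, -167.6, 26.3]
ee_rot: [179.0, 0.2, 93.5]
force: [7.7, 0.1, 12.5]
gripper_width: 0.6
gripper_force: 6.2
t 7.33 lane [ 110.1 -181.6] z 26.3 rot [179.01   0.25  93.53] F [ 7.7  0.1 12.5] w 0.6 gf 6.2
tool dx 1.6 dy -50.1 dz -33.7
```

View pics/s2.png

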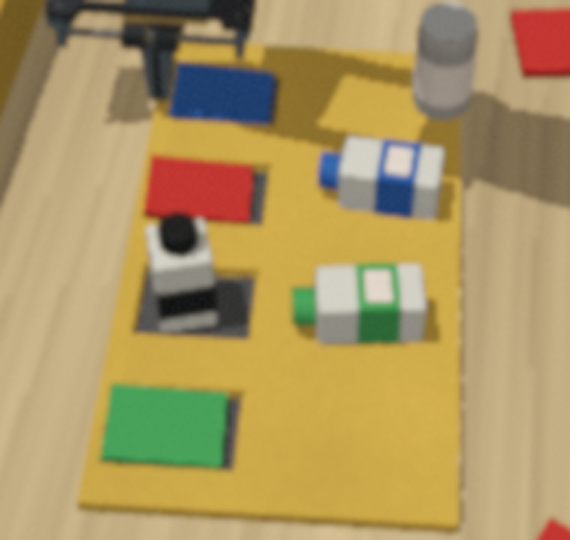

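The side view shows the blue pad at crop (222,93) with its front gap closed. I press again.

```bash

python3 -m crank '[{"grip":0,"x":0.001,"y":0.001,"z":-0.01,"yaw":0},{"grip":0,"x":0.001,"y":-0.01,"z":-0.02,"yaw":0},{"grip":0,"x":0.001,"y":-0.03,"z":-0.02,"yaw":0},{"grip":0,"x":0.001,"y":-0.03,"z":-0.02,"yaw":0},{"grip":0,"x":0.001,"y":-0.03,"z":-0.015,"yaw":0}]' 
python3 -m crank '[{"grip":0,"x":0,"y":0,"z":0.003,"yaw":0},{"grip":0,"x":0,"y":0,"z":0.006,"yaw":0},{"grip":0,"x":0,"y":0,"z":0.009,"yaw":0},{"grip":0,"x":0,"y":0,"z":0.012,"yaw":0},{"grip":0,"x":0,"y":0,"z":0.014,"yaw":0}]'
python3 -c "
from h import *
st((130,-60),80)"
```

```text
time_s: 7.8
ee_pos: [644.7, -167.7, 36.9]
ee_rot: [180.0, 0.0, 93.5]
force: [-0.0, -0.3, 0.2]
gripper_width: 0.3
gripper_force: 0.0
time_s: 8.22
ee_pos: [645.9, -167.5, 28.2]
ee_rot: [180.0, 0.0, 93.6]
force: [-15.3, 4.5, 47.7]
gripper_width: 0.5
gripper_force: 23.6
t 8.22 lane [  73.5 -179.3] z 28.2 rot [1.7999e+02 2.0000e-02 9.3570e+01] F [-15.3   4.5  47.7] w 0.5 gf 23.6
tool dx 119.2 dy 56.6 dz -51.8
```

Blue is seated, with its top at z = 14.2. Red pad next.

```bash

python3 -m crank '[{"grip":0,"x":0,"y":0,"z":-0.03,"yaw":0},{"grip":0,"x":0,"y":0,"z":-0.06,"yaw":0},{"grip":0,"x":0.04,"y":0.02,"z":-0.06,"yaw":0},{"grip":0,"x":0.08,"y":0.055,"z":-0.06,"yaw":0},{"grip":0,"x":0.119,"y":0.055,"z":-0.06,"yaw":0}]' 
python3 -m crank '[{"grip":0,"x":0,"y":0,"z":0,"yaw":0},{"grip":0,"x":0,"y":0,"z":0,"yaw":0},{"grip":0,"x":0,"y":0,"z":0,"yaw":0},{"grip":0,"x":0,"y":0,"z":0.01,"yaw":0},{"grip":0,"x":0,"y":0,"z":0.01,"yaw":0}]'
python3 -c "
from h import *
st((130,-60),28)"
```

```text
time_s: 8.63
ee_pos: [696.0, -54.7, 82.4]
ee_rot: [179.7, 0.1, 93.4]
force: [1.4, 0.1, -0.7]
gripper_width: 0.5
gripper_force: 0.0
time_s: 9.05
ee_pos: [690.8, -55.8, 69.7]
ee_rot: [-179.8, -0.0, 93.5]
force: [-0.7, 0.4, -0.5]
gripper_width: 0.8
gripper_force: 0.0
t 9.05 lane [125.2 -70.5] z 69.7 rot [-1.798e+02 -1.000e-02  9.346e+01] F [-0.7  0.4 -0.5] w 0.8 gf 0.0
tool dx 10.5 dy 4.8 dz 41.7
```

```bash

python3 -m crank '[{"grip":0,"x":0.01,"y":0.005,"z":0,"yaw":0},{"grip":0,"x":0.01,"y":0.005,"z":0.02,"yaw":0},{"grip":0,"x":0.01,"y":0.005,"z":0.042,"yaw":0},{"grip":0,"x":0.01,"y":0.003,"z":0.042,"yaw":0},{"grip":0,"x":0.01,"y":0,"z":0.042,"yaw":0}]' 
python3 -m crank '[{"grip":0,"x":0,"y":-0.003,"z":0,"yaw":0},{"grip":0,"x":0,"y":-0.006,"z":0,"yaw":0},{"grip":0,"x":0,"y":-0.009,"z":0,"yaw":0},{"grip":0,"x":0,"y":-0.012,"z":0,"yaw":0},{"grip":0,"x":0,"y":-0.014,"z":0,"yaw":0}]'
python3 -m crank '[{"grip":0,"x":0,"y":-0.001,"z":0,"yaw":0},{"grip":0,"x":0,"y":-0.002,"z":0,"yaw":0},{"grip":0,"x":0,"y":-0.003,"z":0,"yaw":0},{"grip":0,"x":0,"y":-0.004,"z":0,"yaw":0},{"grip":0,"x":0,"y":-0.004,"z":0,"yaw":0}]'
python3 -c "
from h import *
st((109,-60),26)"
```

```text
time_s: 9.47
ee_pos: [690.8, -44.5, 28.8]
ee_rot: [-179.9, -0.0, 93.5]
force: [0.9, -1.1, 0.1]
gripper_width: 0.5
gripper_force: 0.0
time_s: 9.88
ee_pos: [677.7, -45.5, 30.9]
ee_rot: [179.9, 0.0, 93.5]
force: [-0.2, -0.6, 0.5]
gripper_width: 0.8
gripper_force: 0.3
time_s: 10.3
ee_pos: [673.5, -45.6, 29.9]
ee_rot: [-180.0, 0.0, 93.6]
force: [1.3, 0.1, -0.1]
gripper_width: 0.6
gripper_force: 0.2
t 10.30 lane [108.5 -59.3] z 29.9 rot [-179.99    0.     93.55] F [ 1.3  0.1 -0.1] w 0.6 gf 0.2
tool dx -0.7 dy 0.5 dz 3.9
```

```bash

python3 -m crank '[{"grip":0,"x":0,"y":0.001,"z":-0.01,"yaw":0},{"grip":0,"x":0,"y":-0.01,"z":-0.018,"yaw":0},{"grip":0,"x":0,"y":-0.033,"z":-0.018,"yaw":0},{"grip":0,"x":0,"y":-0.033,"z":-0.018,"yaw":0},{"grip":0,"x":0,"y":-0.033,"z":-0.013,"yaw":0}]' 
python3 -m crank '[{"grip":0,"x":0,"y":0,"z":0.003,"yaw":0},{"grip":0,"x":0,"y":0,"z":0.006,"yaw":0},{"grip":0,"x":0,"y":0,"z":0.009,"yaw":0},{"grip":0,"x":0,"y":0,"z":0.012,"yaw":0},{"grip":0,"x":0,"y":0,"z":0.016,"yaw":0}]'
python3 -c "
from h import *
st((130,-60),50)"
```

```text
time_s: 10.72
ee_pos: [640.3, -47.8, 44.8]
ee_rot: [179.9, 0.0, 93.5]
force: [-0.2, -1.3, 0.1]
gripper_width: 0.7
gripper_force: 0.0
time_s: 11.13
ee_pos: [641.3, -47.7, 34.1]
ee_rot: [179.9, 0.0, 93.6]
force: [-18.5, 1.3, 65.1]
gripper_width: 0.6
gripper_force: 33.6
t 11.13 lane [ 76.3 -59.4] z 34.1 rot [1.7991e+02 2.0000e-02 9.3560e+01] F [-18.5   1.3  65.1] w 0.6 gf 33.6
tool dx -0.6 dy 53.7 dz -15.9
```

```bash

python3 -m crank '[{"grip":0,"x":0,"y":0,"z":-0.02,"yaw":0},{"grip":0,"x":0,"y":0.02,"z":-0.025,"yaw":0},{"grip":0,"x":0,"y":0.053,"z":-0.025,"yaw":0},{"grip":0,"x":0,"y":0.053,"z":-0.025,"yaw":0},{"grip":0,"x":0,"y":0.053,"z":-0.025,"yaw":0}]' 
python3 -m crank '[{"grip":0,"x":0,"y":0,"z":0.005,"yaw":0},{"grip":0,"x":0,"y":0,"z":0.01,"yaw":0},{"grip":0,"x":0,"y":0,"z":0.01,"yaw":0},{"grip":0,"x":0,"y":0,"z":0.01,"yaw":0},{"grip":0,"x":0,"y":0,"z":0.01,"yaw":0}]' 
python3 -c "
from h import *
st((130,-60),26)"
```

```text
time_s: 11.55
ee_pos: [694.9, -44.2, 51.2]
ee_rot: [180.0, 0.0, 93.6]
force: [-0.8, -0.3, 0.5]
gripper_width: 0.4
gripper_force: 0.0
time_s: 11.97
ee_pos: [693.1, -44.4, 41.8]
ee_rot: [-180.0, -0.0, 93.5]
force: [0.7, -0.0, 0.8]
gripper_width: 0.6
gripper_force: 0.0
t 11.97 lane [128.2 -59.3] z 41.8 rot [-179.97   -0.     93.54] F [ 0.7 -0.   0.8] w 0.6 gf 0.0
tool dx -0.7 dy 1.8 dz 15.8
```

```bash

python3 -m crank '[{"grip":0,"x":0,"y":0,"z":0.01,"yaw":0},{"grip":0,"x":0,"y":0,"z":0.017,"yaw":0},{"grip":0,"x":0,"y":0,"z":0.017,"yaw":0},{"grip":0,"x":0,"y":-0.004,"z":0.017,"yaw":0},{"grip":0,"x":0,"y":-0.008,"z":0.017,"yaw":0}]' 
python3 -m crank '[{"grip":0,"x":0,"y":-0.003,"z":0,"yaw":0},{"grip":0,"x":0,"y":-0.006,"z":0,"yaw":0},{"grip":0,"x":0,"y":-0.008,"z":0,"yaw":0},{"grip":0,"x":0,"y":-0.010,"z":0,"yaw":0},{"grip":0,"x":0,"y":-0.012,"z":0,"yaw":0}]'
python3 -c "
from h import *
st((109,-60),26)"
```

```text
time_s: 12.38
ee_pos: [685.4, -44.9, 24.7]
ee_rot: [180.0, 0.0, 93.6]
force: [4.8, 0.1, -0.4]
gripper_width: 0.6
gripper_force: 3.1
time_s: 12.8
ee_pos: [674.8, -45.8, 26.3]
ee_rot: [179.8, 0.0, 93.5]
force: [2.6, 0.2, 6.3]
gripper_width: 0.2
gripper_force: 2.7
t 12.80 lane [109.8 -59.5] z 26.3 rot [1.7978e+02 4.0000e-02 9.3550e+01] F [2.6 0.2 6.3] w 0.2 gf 2.7
tool dx -0.5 dy -0.8 dz 0.3
```

```bash

python3 -m crank '[{"grip":0,"x":0,"y":-0.002,"z":0,"yaw":0},{"grip":0,"x":0,"y":-0.002,"z":-0.01,"yaw":0},{"grip":0,"x":0,"y":-0.02,"z":-0.02,"yaw":0},{"grip":0,"x":0,"y":-0.033,"z":-0.02,"yaw":0},{"grip":0,"x":0,"y":-0.033,"z":-0.013,"yaw":0}]' 
python3 -m crank '[{"grip":0,"x":0,"y":0,"z":0.003,"yaw":0},{"grip":0,"x":0,"y":0,"z":0.006,"yaw":0},{"grip":0,"x":0,"y":0,"z":0.009,"yaw":0},{"grip":0,"x":0,"y":0,"z":0.012,"yaw":0},{"grip":0,"x":0,"y":0,"z":0.015,"yaw":0}]'
python3 -c "
from h import *
st((130,-60),50)"
```

```text
time_s: 13.22
ee_pos: [638.0, -47.7, 39.1]
ee_rot: [-179.8, -0.0, 93.5]
force: [-0.1, 0.5, 0.2]
gripper_width: 0.3
gripper_force: 0.0
time_s: 13.63
ee_pos: [640.8, -47.6, 28.1]
ee_rot: [-180.0, 0.0, 93.6]
force: [-15.3, 1.1, 52.1]
gripper_width: 0.3
gripper_force: 26.1
t 13.63 lane [ 75.8 -59.3] z 28.1 rot [-1.7997e+02  1.0000e-02  9.3570e+01] F [-15.3   1.1  52.1] w 0.3 gf 26.1
tool dx -0.7 dy 54.2 dz -21.9
```

Red is seated, with its top at z = 14.1. Green next, raised well above the black can.

```bash

python3 -m crank '[{"grip":0,"x":0,"y":0,"z":-0.04,"yaw":0},{"grip":0,"x":0,"y":0.01,"z":-0.08,"yaw":0},{"grip":0,"x":0,"y":0.03,"z":-0.11,"yaw":0},{"grip":0,"x":0,"y":0.054,"z":-0.12,"yaw":0},{"grip":0,"x":0,"y":0.054,"z":-0.12,"yaw":0}]' >/dev/null
python3 -m crank '[{"grip":0,"x":0.04,"y":0,"z":0,"yaw":0},{"grip":0,"x":0.08,"y":0,"z":0,"yaw":0},{"grip":0,"x":0.12,"y":0,"z":0,"yaw":0},{"grip":0,"x":0.12,"y":0,"z":0,"yaw":0},{"grip":0,"x":0.12,"y":0,"z":0,"yaw":0}]' >/dev/null
python3 -m crank '[{"grip":0,"x":0.04,"y":0,"z":0,"yaw":0},{"grip":0,"x":0.08,"y":0,"z":0,"yaw":0},{"grip":0,"x":0.119,"y":0,"z":0,"yaw":0},{"grip":0,"x":0.119,"y":0,"z":0,"yaw":0},{"grip":0,"x":0.119,"y":0,"z":0,"yaw":0}]' 
python3 -c "
from h import *
st((130,180),26)"
```

```text
time_s: 14.88
ee_pos: [679.3, 194.9, 141.7]
ee_rot: [-179.9, 0.1, 93.7]
force: [0.3, -0.8, 0.5]
gripper_width: 1.0
gripper_force: 0.0
t 14.88 lane [129.2 180.4] z 141.7 rot [-1.799e+02  6.000e-02  9.368e+01] F [ 0.3 -0.8  0.5] w 1.0 gf 0.0
tool dx -0.4 dy 0.8 dz 115.7
```

```bash

python3 -m crank '[{"grip":0,"x":0,"y":0,"z":0.04,"yaw":0},{"grip":0,"x":0,"y":0,"z":0.08,"yaw":0},{"grip":0,"x":0,"y":0,"z":0.105,"yaw":0},{"grip":0,"x":0,"y":0,"z":0.115,"yaw":0},{"grip":0,"x":0,"y":0,"z":0.116,"yaw":0}]' 
python3 -m crank '[{"grip":0,"x":0,"y":-0.003,"z":0,"yaw":0},{"grip":0,"x":0,"y":-0.006,"z":0,"yaw":0},{"grip":0,"x":0,"y":-0.009,"z":0,"yaw":0},{"grip":0,"x":0,"y":-0.012,"z":0,"yaw":0},{"grip":0,"x":0,"y":-0.015,"z":0,"yaw":0}]' 
python3 -m crank '[{"grip":0,"x":0,"y":-0.002,"z":0,"yaw":0},{"grip":0,"x":0,"y":-0.004,"z":0,"yaw":0},{"grip":0,"x":0,"y":-0.006,"z":0,"yaw":0},{"grip":0,"x":0,"y":-0.006,"z":0,"yaw":0},{"grip":0,"x":0,"y":-0.006,"z":0,"yaw":0}]' 
python3 -c "
from h import *
st((109,180),26)"
```

```text
time_s: 15.3
ee_pos: [678.2, 191.7, 23.6]
ee_rot: [-179.6, 0.1, 93.4]
force: [-0.2, 0.7, -0.3]
gripper_width: 0.3
gripper_force: 0.0
time_s: 15.72
ee_pos: [665.0, 193.5, 28.5]
ee_rot: [179.9, -0.0, 93.6]
force: [0.3, -0.0, -0.3]
gripper_width: 0.2
gripper_force: 0.0
time_s: 16.13
ee_pos: [658.6, 193.0, 26.9]
ee_rot: [-180.0, 0.0, 93.6]
force: [-0.4, 0.3, 1.3]
gripper_width: 0.4
gripper_force: 0.0
t 16.13 lane [108.4 179.7] z 26.9 rot [-179.99    0.     93.56] F [-0.4  0.3  1.3] w 0.4 gf 0.0
tool dx 0.3 dy 0.6 dz 0.9
```

```bash

python3 -m crank '[{"grip":0,"x":0,"y":0,"z":-0.01,"yaw":0},{"grip":0,"x":0,"y":-0.01,"z":-0.02,"yaw":0},{"grip":0,"x":0,"y":-0.033,"z":-0.02,"yaw":0},{"grip":0,"x":0,"y":-0.033,"z":-0.02,"yaw":0},{"grip":0,"x":0,"y":-0.033,"z":-0.013,"yaw":0}]' 
python3 -m crank '[{"grip":0,"x":0,"y":0,"z":0.003,"yaw":0},{"grip":0,"x":0,"y":0,"z":0.006,"yaw":0},{"grip":0,"x":0,"y":0,"z":0.009,"yaw":0},{"grip":0,"x":0,"y":0,"z":0.012,"yaw":0},{"grip":0,"x":0,"y":0,"z":0.014,"yaw":0}]'
python3 -c "
from h import *
st((130,180),50)"
```

```text
time_s: 16.55
ee_pos: [626.0, 191.2, 42.3]
ee_rot: [179.8, -0.0, 93.6]
force: [0.6, 0.3, -0.2]
gripper_width: 0.4
gripper_force: 0.0
time_s: 16.97
ee_pos: [626.3, 191.0, 34.1]
ee_rot: [179.9, -0.0, 93.5]
force: [-18.6, -5.1, 55.9]
gripper_width: 0.6
gripper_force: 29.1
t 16.97 lane [ 76.1 179.7] z 34.1 rot [ 1.799e+02 -2.000e-02  9.355e+01] F [-18.6  -5.1  55.9] w 0.6 gf 29.1
tool dx 0.3 dy 53.9 dz -15.9
```

```bash

python3 -m crank '[{"grip":0,"x":0,"y":0,"z":-0.02,"yaw":0},{"grip":0,"x":0,"y":0.02,"z":-0.025,"yaw":0},{"grip":0,"x":0,"y":0.053,"z":-0.025,"yaw":0},{"grip":0,"x":0,"y":0.053,"z":-0.025,"yaw":0},{"grip":0,"x":0,"y":0.053,"z":-0.015,"yaw":0}]' >/dev/null
python3 -m crank '[{"grip":0,"x":0,"y":0,"z":0,"yaw":0},{"grip":0,"x":0,"y":0,"z":0,"yaw":0},{"grip":0,"x":0,"y":0,"z":0,"yaw":0},{"grip":0,"x":0,"y":0,"z":0,"yaw":0},{"grip":0,"x":0,"y":0,"z":0,"yaw":0}]' 
python3 -c "
from h import *
st((130,180),25)"
```

```text
time_s: 17.8
ee_pos: [678.5, 194.2, 41.1]
ee_rot: [180.0, 0.0, 93.6]
force: [0.3, -0.4, 0.6]
gripper_width: 0.6
gripper_force: 0.0
t 17.80 lane [128.3 179.8] z 41.1 rot [180.     0.    93.56] F [ 0.3 -0.4  0.6] w 0.6 gf 0.0
tool dx 0.2 dy 1.7 dz 16.1
```

```bash

python3 -m crank '[{"grip":0,"x":0,"y":0,"z":0.01,"yaw":0},{"grip":0,"x":0,"y":0,"z":0.016,"yaw":0},{"grip":0,"x":0,"y":0,"z":0.016,"yaw":0},{"grip":0,"x":0,"y":-0.004,"z":0.016,"yaw":0},{"grip":0,"x":0,"y":-0.008,"z":0.016,"yaw":0}]' 
python3 -m crank '[{"grip":0,"x":0,"y":-0.003,"z":0,"yaw":0},{"grip":0,"x":0,"y":-0.006,"z":0,"yaw":0},{"grip":0,"x":0,"y":-0.009,"z":0,"yaw":0},{"grip":0,"x":0,"y":-0.012,"z":0,"yaw":0},{"grip":0,"x":0,"y":-0.014,"z":0,"yaw":0}]'
python3 -m crank '[{"grip":0,"x":0,"y":0,"z":0,"yaw":0},{"grip":0,"x":0,"y":0,"z":-0.01,"yaw":0},{"grip":0,"x":0,"y":-0.02,"z":-0.02,"yaw":0},{"grip":0,"x":0,"y":-0.033,"z":-0.02,"yaw":0},{"grip":0,"x":0,"y":-0.033,"z":-0.013,"yaw":0}]' 
python3 -m crank '[{"grip":0,"x":0,"y":0,"z":0.003,"yaw":0},{"grip":0,"x":0,"y":0,"z":0.006,"yaw":0},{"grip":0,"x":0,"y":0,"z":0.009,"yaw":0},{"grip":0,"x":0,"y":0,"z":0.012,"yaw":0},{"grip":0,"x":0,"y":0,"z":0.015,"yaw":0}]'
python3 -c "
from h import *
st((50,120),250)"
```

```text
time_s: 18.22
ee_pos: [670.8, 193.6, 24.7]
ee_rot: [180.0, 0.0, 93.6]
force: [6.8, 0.4, -0.6]
gripper_width: 0.7
gripper_force: 3.6
time_s: 18.63
ee_pos: [657.7, 193.1, 26.3]
ee_rot: [179.8, -0.0, 93.6]
force: [2.9, -0.2, 5.0]
gripper_width: 0.5
gripper_force: 2.4
time_s: 19.05
ee_pos: [621.1, 190.6, 39.2]
ee_rot: [-179.9, 0.0, 93.6]
force: [0.7, -0.3, -0.1]
gripper_width: 0.4
gripper_force: 0.0
time_s: 19.47
ee_pos: [624.0, 190.7, 28.1]
ee_rot: [-180.0, 0.0, 93.5]
force: [-15.2, -3.7, 51.1]
gripper_width: 0.7
gripper_force: 25.4
t 19.47 lane [ 73.8 179.6] z 28.1 rot [-1.7997e+02  1.0000e-02  9.3540e+01] F [-15.2  -3.7  51.1] w 0.7 gf 25.4
tool dx -59.6 dy -23.8 dz -221.9
```

All three pads are seated. Now I back off for an overview at yaw 3.5.

```bash

python3 -m crank '[{"grip":0.04,"x":0,"y":0,"z":-0.04,"yaw":0},{"grip":0.08,"x":0,"y":0,"z":-0.08,"yaw":0},{"grip":0.085,"x":0,"y":0,"z":-0.12,"yaw":0},{"grip":0.085,"x":0,"y":0,"z":-0.16,"yaw":0},{"grip":0.085,"x":0,"y":0,"z":-0.2,"yaw":0}]' >/dev/null
python3 -m crank '[{"grip":0.085,"x":-0.09,"y":-0.067,"z":-0.1,"yaw":0},{"grip":0.085,"x":-0.09,"y":-0.067,"z":-0.1,"yaw":0},{"grip":0.085,"x":-0.09,"y":-0.067,"z":-0.1,"yaw":0},{"grip":0.085,"x":-0.09,"y":-0.067,"z":-0.1,"yaw":0},{"grip":0.085,"x":-0.09,"y":-0.067,"z":-0.1,"yaw":0}]' >/dev/null
python3 -m crank '[{"grip":0.085,"x":-0.09,"y":-0.067,"z":0,"yaw":0},{"grip":0.085,"x":-0.09,"y":-0.067,"z":0,"yaw":0.1},{"grip":0.085,"x":-0.09,"y":-0.067,"z":0,"yaw":0.2},{"grip":0.085,"x":-0.09,"y":-0.067,"z":0,"yaw":0.3},{"grip":0.085,"x":-0.09,"y":-0.067,"z":0,"yaw":0.4}]' >/dev/null
python3 -m crank '[{"grip":0.085,"x":0,"y":0,"z":0,"yaw":0.6},{"grip":0.085,"x":0,"y":0,"z":0,"yaw":0.6},{"grip":0.085,"x":0,"y":0,"z":0,"yaw":0.6},{"grip":0.085,"x":0,"y":0,"z":0,"yaw":0.6},{"grip":0.085,"x":0,"y":0,"z":0,"yaw":0.6}]' >/dev/null
python3 -m crank '[{"grip":0.085,"x":0,"y":0,"z":0,"yaw":0.57},{"grip":0.085,"x":0,"y":0,"z":0,"yaw":0.57},{"grip":0.085,"x":0,"y":0,"z":0,"yaw":0.57},{"grip":0.085,"x":0,"y":0,"z":0,"yaw":0.57},{"grip":0.085,"x":0,"y":0,"z":0,"yaw":0.57}]' 
python3 - <<'E'
from h import *
st()
cm=camera_model("wrist");im=grab_frame("wrist");cv2.imwrite("pics/w3.png",im[:,:,::-1]);np.savez("pics/w3.npz",**cm)
E
```

```text
time_s: 21.55
ee_pos: [501.9, 3.3, 321.3]
ee_rot: [-180.0, 0.1, 3.3]
force: [0.4, 0.3, 0.2]
gripper_width: 85.0
gripper_force: 0.0
t 21.55 lane [-59.7   0.1] z 321.3 rot [-1.7997e+02  1.3000e-01  3.3100e+00] F [0.4 0.3 0.2] w 85.0 gf 0.0
```

View pics/w3.png

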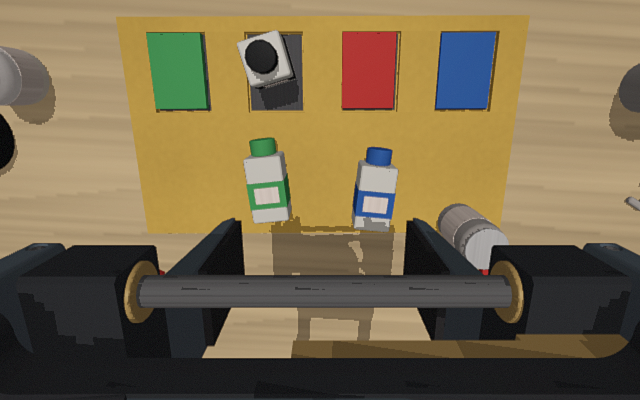

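The wrist view shows all three pads flat in their bays: green (178,70), red (369,70) and blue (465,70). Both cans still lie at (266,180) and (376,190). Next I measure them.

```bash
cat > m2.py <<'E'
from h import *
import sys
np.set_printoptions(precision=1,suppress=True)
n=sys.argv[1];im=cv2.imread(f"pics/{n}.png")[:,:,::-1].copy();cm=dict(np.load(f"pics/{n}.npz"))
for c in ("red","green","blue"):
    for b in blobs(im,c,60):
        for z in (14,35,58):
            r=rect(cm,b,z)
            if abs(lane(r[0])[0])<160 and abs(lane(r[0])[1])<250: print(c,z,cv2.boundingRect(b),"lane",lane(r[0]),np.array(r[1]),round(r[2],1))
h=cv2.cvtColor(im,cv2.COLOR_RGB2HSV)
w=cv2.inRange(h,(0,0,150),(180,60,255))
cs,_=cv2.findContours(w,cv2.RETR_EXTERNAL,cv2.CHAIN_APPROX_NONE)
for b in cs:
    if cv2.contourArea(b)>150: r=rect(cm,b,58);print("white",cv2.boundingRect(b),lane(r[0]),np.array(r[1]),round(r[2],1))
E
python3 m2.py w3
```

```text
red 14 (342, 32, 54, 76) lane [ 50.4 -57. ] [88.3 65.5] 3.3
red 35 (342, 32, 54, 76) lane [ 48.8 -54.4] [84.3 62.6] 3.3
red 58 (342, 32, 54, 76) lane [ 47.1 -51.6] [79.9 59.3] 3.3
green 14 (147, 33, 62, 76) lane [ 50.1 180.5] [88.7 67.2] 3.6
green 35 (147, 33, 62, 76) lane [ 48.5 172.2] [84.7 64.2] 3.6
green 58 (147, 33, 62, 76) lane [ 46.9 163.2] [80.3 60.8] 3.6
green 14 (247, 175, 43, 35) lane [-106.6   74.8] [42.4 56. ] 10.0
green 35 (247, 175, 43, 35) lane [-101.    71.3] [40.5 53.4] 10.0
green 58 (247, 175, 43, 35) lane [-94.9  67.6] [38.4 50.7] 10.0
green 14 (250, 138, 26, 18) lane [-44.3  79.8] [21.6 31.9] 9.6
green 35 (250, 138, 26, 18) lane [-41.5  76.1] [20.6 30.4] 9.6
green 58 (250, 138, 26, 18) lane [-38.5  72.1] [19.6 28.9] 9.6
blue 14 (436, 32, 60, 77) lane [  49.2 -177.2] [89.6 65.7] 3.6
blue 35 (436, 32, 60, 77) lane [  47.7 -169.2] [85.5 62.7] 3.6
blue 58 (436, 32, 60, 77) lane [  46.  -160.5] [81.1 59.5] 3.6
blue 14 (353, 185, 42, 34) lane [-120.7  -69.4] [55.  42.9] 87.8
blue 35 (353, 185, 42, 34) lane [-114.5  -66.3] [52.5 41. ] 87.8
blue 58 (353, 185, 42, 34) lane [-107.7  -62.9] [49.8 38.8] 87.8
blue 14 (366, 148, 26, 18) lane [-57.5 -73.9] [31.9 22.8] 86.8
blue 35 (366, 148, 26, 18) lane [-54.2 -70.6] [30.4 21.8] 86.8
blue 58 (366, 148, 26, 18) lane [-50.5 -66.9] [28.8 20.7] 86.8
white (466, 229, 43, 41) [-169.2 -208.8] [46.4 56.4] 59.8
white (252, 207, 36, 16) [-124.3   67.2] [18.  44.5] 9.6
white (362, 196, 26, 18) [-111.  -65.] [30.1 20.9] 87.3
white (254, 187, 26, 18) [-98.7  70.3] [21.  30.5] 9.4
white (359, 166, 39, 28) [-78.7 -67.9] [44.6 31.7] 88.0
white (243, 156, 40, 28) [-66.4  73.2] [31.4 44.6] 9.5
white (237, 30, 53, 55) [60.7 66.1] [47.8 48. ] 19.6
```

```bash

python3 -m crank '[{"grip":0.085,"x":-0.006,"y":0.07,"z":0.05,"yaw":0.093},{"grip":0.085,"x":-0.006,"y":0.07,"z":0.1,"yaw":0.093},{"grip":0.085,"x":-0.006,"y":0.07,"z":0.15,"yaw":0.093},{"grip":0.085,"x":-0.006,"y":0.07,"z":0.15,"yaw":0.093},{"grip":0.085,"x":-0.006,"y":0.07,"z":0.15,"yaw":0.093}]' 5 >/dev/null
python3 -m crank '[{"grip":0.085,"x":0,"y":0,"z":0.02,"yaw":0},{"grip":0.085,"x":0,"y":0,"z":0.03,"yaw":0},{"grip":0.085,"x":0,"y":0,"z":0.03,"yaw":0},{"grip":0.085,"x":0,"y":0,"z":0.03,"yaw":0},{"grip":0.085,"x":0,"y":0,"z":0.03,"yaw":0}]'
python3 - <<'E'
from h import *
st((-66,-69.5),33)
cm=camera_model("wrist");im=grab_frame("wrist");cv2.imwrite("pics/w4.png",im[:,:,::-1]);np.savez("pics/w4.npz",**cm)
E
python3 m2.py w4|grep -v red
```

```text
time_s: 22.43
ee_pos: [500.9, -67.2, 144.4]
ee_rot: [180.0, -0.2, -1.7]
force: [0.1, -0.1, 0.2]
gripper_width: 85.2
gripper_force: 0.0
t 22.43 lane [-65.  -70.2] z 144.4 rot [ 1.7998e+02 -1.6000e-01 -1.6900e+00] F [ 0.1 -0.1  0.2] w 85.2 gf 0.0
tool dx -1.0 dy -0.6 dz 111.4
green 14 (0, 12, 51, 125) lane [ 44.9 151.6] [39.2 95.1] 74.6
green 35 (0, 12, 51, 125) lane [ 42.3 134.8] [36.3 88.2] 74.6
green 58 (0, 12, 51, 125) lane [ 39.5 116.4] [33.2 80.6] 74.6
green 14 (108, 171, 49, 33) lane [-45.7  89. ] [23.4 39.2] 12.1
green 35 (108, 171, 49, 33) lane [-41.6  76.8] [21.7 36.3] 12.1
green 58 (108, 171, 49, 33) lane [-37.2  63.4] [19.8 33.2] 12.1
green 14 (150, 222, 46, 51) lane [-103.    63.1] [28.5 45.4] 29.5
green 35 (150, 222, 46, 51) lane [-94.8  52.8] [26.4 42. ] 29.5
green 58 (150, 222, 46, 51) lane [-85.7  41.5] [24.1 38.4] 29.5
blue 14 (405, 0, 90, 100) lane [  40.1 -177. ] [71.3 66.2] 3.5
blue 35 (405, 0, 90, 100) lane [  37.9 -169.8] [66.1 61.4] 3.5
blue 58 (405, 0, 90, 100) lane [  35.4 -161.8] [60.4 56.1] 3.5
blue 14 (302, 171, 40, 32) lane [-59.5 -70.1] [33.1 26.9] 88.3
blue 35 (302, 171, 40, 32) lane [-54.5 -70.7] [30.7 24.9] 88.3
blue 58 (302, 171, 40, 32) lane [-48.9 -71.3] [28.  22.8] 88.3
blue 14 (291, 246, 61, 29) lane [-126.9  -63.2] [53.9 27.4] 88.3
blue 35 (291, 246, 61, 29) lane [-116.9  -64.3] [50.  25.4] 88.3
blue 58 (291, 246, 61, 29) lane [-105.9  -65.5] [45.6 23.2] 88.3
white (329, 256, 12, 19) [-110.9  -75.5] [ 8.4 15. ] 88.3
white (302, 255, 21, 20) [-109.   -58.4] [15.3 15.8] 88.3
white (291, 205, 61, 31) [-74.1 -68.6] [44.5 23.2] 88.3
white (95, 202, 70, 43) [-66.1  72.3] [31.4 44.7] 9.2
white (42, 62, 39, 27) [39.9 94.3] [25.  12.8] 59.7
white (53, 0, 70, 74) [66.3 66. ] [47.7 23.2] 21.1
```

```bash

python3 -m crank '[{"grip":0.085,"x":-0.001,"y":-0.0005,"z":0.035,"yaw":0},{"grip":0.085,"x":-0.001,"y":-0.0005,"z":0.07,"yaw":0},{"grip":0.085,"x":-0.001,"y":-0.0005,"z":0.1,"yaw":0},{"grip":0.085,"x":-0.001,"y":-0.0005,"z":0.111,"yaw":0},{"grip":0.085,"x":-0.001,"y":-0.0005,"z":0.111,"yaw":0}]' 5
python3 -m crank '[{"grip":0.04,"x":0,"y":0,"z":0,"yaw":0},{"grip":0.04,"x":0,"y":0,"z":0,"yaw":0},{"grip":0.04,"x":0,"y":0,"z":0,"yaw":0},{"grip":0.04,"x":0,"y":0,"z":0,"yaw":0},{"grip":0.04,"x":0,"y":0,"z":0,"yaw":0}]' 5
python3 -m crank '[{"grip":0.04,"x":0,"y":0,"z":0,"yaw":0},{"grip":0.04,"x":0,"y":0,"z":-0.002,"yaw":0},{"grip":0.04,"x":0,"y":0,"z":-0.008,"yaw":0},{"grip":0.04,"x":-0.001,"y":0,"z":-0.014,"yaw":0},{"grip":0.04,"x":-0.002,"y":0,"z":-0.02,"yaw":0}]' 5
python3 -m crank '[{"grip":0.04,"x":0,"y":0,"z":-0.006,"yaw":0},{"grip":0.04,"x":0,"y":0,"z":-0.012,"yaw":0},{"grip":0.04,"x":0,"y":0,"z":-0.018,"yaw":0},{"grip":0.04,"x":0,"y":0,"z":-0.024,"yaw":0},{"grip":0.04,"x":0,"y":0,"z":-0.03,"yaw":0}]' 5
python3 - <<'E'
from h import *
st()
a=grab_frame("side")[130:330,210:400,::-1];b=grab_frame("scene")[160:320,220:410,::-1]
cv2.imwrite("pics/g1.png",np.vstack([cv2.resize(a,(400,300)),cv2.resize(b,(400,300))]))
E
```

```text
time_s: 22.9
ee_pos: [497.4, -66.5, 30.3]
ee_rot: [-180.0, 0.2, -1.7]
force: [-0.9, -0.1, -0.4]
gripper_width: 84.8
gripper_force: 0.0
time_s: 23.32
ee_pos: [499.4, -67.0, 33.0]
ee_rot: [180.0, -0.1, -1.7]
force: [-1.6, 0.0, -0.8]
gripper_width: 54.2
gripper_force: 0.0
time_s: 23.73
ee_pos: [496.5, -66.8, 52.4]
ee_rot: [180.0, 0.0, -1.7]
force: [-1.1, 0.4, -2.5]
gripper_width: 45.7
gripper_force: 5.0
time_s: 24.15
ee_pos: [496.7, -66.8, 82.6]
ee_rot: [180.0, -0.0, -1.7]
force: [0.2, -0.2, -3.9]
gripper_width: 45.5
gripper_force: 5.0
t 24.15 lane [-69.2 -69.6] z 82.6 rot [ 1.7999e+02 -1.0000e-02 -1.7300e+00] F [ 0.2 -0.2 -3.9] w 45.5 gf 5.0
```

View pics/g1.png

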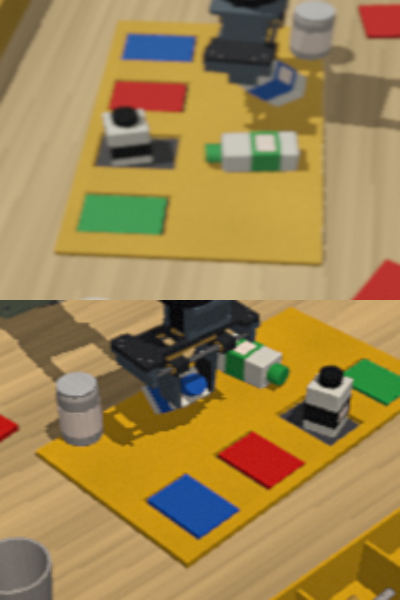

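The grasp holds about 3.9 N, and the can is part-way tilted (side view around (285,85)). I'll ease the grip and use the wrist torque and a picture to judge the swing.

```bash

python3 -c "
from workcell import *
print(state()['torque'])"
python3 -m crank '[{"grip":0.04,"x":0,"y":0,"z":-0.01,"yaw":0},{"grip":0.04,"x":0,"y":0,"z":-0.016,"yaw":0},{"grip":0.04,"x":0,"y":0,"z":-0.02,"yaw":0},{"grip":0.04,"x":0,"y":0,"z":-0.02,"yaw":0},{"grip":0.04,"x":0,"y":0,"z":-0.02,"yaw":0}]' 4
python3 -m crank '[{"grip":0.04,"x":0,"y":0,"z":0,"yaw":0},{"grip":0.04,"x":0,"y":0,"z":0,"yaw":0},{"grip":0.04,"x":0,"y":0,"z":0,"yaw":0},{"grip":0.04,"x":0,"y":0,"z":0,"yaw":0},{"grip":0.04,"x":0,"y":0,"z":0,"yaw":0}]' 4
python3 - <<'E'
from h import *
st();print(state()["torque"])
cm=camera_model("side");u,v=px(cm,state()["ee_pos"]).astype(int);print(u,v)
a=grab_frame("side")[v-50:v+60,u-50:u+70,::-1]
cv2.imwrite("pics/g2.png",cv2.resize(a,None,fx=4,fy=4,interpolation=cv2.INTER_CUBIC))
E
```

```text
[ 0.07314976 -0.1139864   0.00350536]
time_s: 24.67
ee_pos: [496.7, -66.8, 102.1]
ee_rot: [180.0, -0.0, -1.7]
force: [0.5, 0.1, -3.6]
gripper_width: 45.9
gripper_force: 4.0
time_s: 25.08
ee_pos: [496.6, -66.8, 101.8]
ee_rot: [180.0, 0.0, -1.7]
force: [-0.4, 0.0, -2.3]
gripper_width: 45.5
gripper_force: 4.0
t 25.08 lane [-69.4 -69.6] z 101.8 rot [ 1.80e+02  2.00e-02 -1.73e+00] F [-0.4  0.  -2.3] w 45.5 gf 4.0
[0.01429459 0.00374941 0.01119447]
326 168
```

View pics/g2.png

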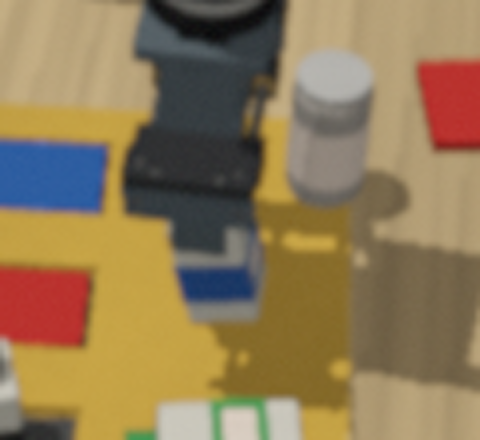

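The can now hangs upright: its band is level at (218,285) and the wrist torque is about zero. I firm the grip and carry it to the blue pad.

```bash

python3 -m crank '[{"grip":0.04,"x":0,"y":0,"z":0,"yaw":0},{"grip":0.04,"x":0.003,"y":0.002,"z":0,"yaw":0},{"grip":0.04,"x":0.01,"y":0.008,"z":0,"yaw":0},{"grip":0.04,"x":0.022,"y":0.017,"z":0,"yaw":0},{"grip":0.04,"x":0.036,"y":0.027,"z":0,"yaw":0}]' 15
python3 -m crank '[{"grip":0.04,"x":0.015,"y":0.011,"z":0,"yaw":0},{"grip":0.04,"x":0.031,"y":0.023,"z":0,"yaw":0},{"grip":0.04,"x":0.046,"y":0.035,"z":0,"yaw":0},{"grip":0.04,"x":0.061,"y":0.047,"z":0,"yaw":0},{"grip":0.04,"x":0.073,"y":0.056,"z":0,"yaw":0}]'
python3 -m crank '[{"grip":0.04,"x":0.009,"y":0.007,"z":0,"yaw":0},{"grip":0.04,"x":0.016,"y":0.011,"z":0,"yaw":-0.03},{"grip":0.04,"x":0.019,"y":0.013,"z":0,"yaw":-0.06},{"grip":0.04,"x":0.019,"y":0.013,"z":0,"yaw":-0.09},{"grip":0.04,"x":0.019,"y":0.013,"z":0,"yaw":-0.09}]'
python3 - <<'E'
from h import *
st((49.2,-177.2),88);print(state()["torque"])
cm=camera_model("side");u,v=px(cm,state()["ee_pos"]).astype(int);print(u,v)
a=grab_frame("side")[v-40:v+60,u-60:u+60,::-1];cm=camera_model("scene")
u,v=px(cm,state()["ee_pos"]).astype(int);b=grab_frame("scene")[v-40:v+60,u-60:u+60,::-1]
cv2.imwrite("pics/g3.png",np.hstack([cv2.resize(k,(396,330),interpolation=cv2.INTER_CUBIC) for k in (a,b)]))
E
```

```text
time_s: 25.55
ee_pos: [532.4, -95.4, 102.0]
ee_rot: [180.0, -0.0, -1.7]
force: [-0.2, -0.6, -2.5]
gripper_width: 45.5
gripper_force: 15.0
time_s: 25.97
ee_pos: [605.0, -154.9, 101.8]
ee_rot: [180.0, -0.1, -1.8]
force: [0.7, 1.1, -2.9]
gripper_width: 45.6
gripper_force: 15.0
time_s: 26.38
ee_pos: [622.4, -167.5, 101.5]
ee_rot: [180.0, -0.0, 3.4]
force: [-0.7, -0.8, -3.7]
gripper_width: 45.7
gripper_force: 15.0
t 26.38 lane [  50.  -177.9] z 101.5 rot [179.99  -0.     3.43] F [-0.7 -0.8 -3.7] w 45.7 gf 15.0
tool dx -0.8 dy -0.7 dz 13.5
[ 0.03016333  0.07230367 -0.00722323]
283 136
```

View pics/g3.png

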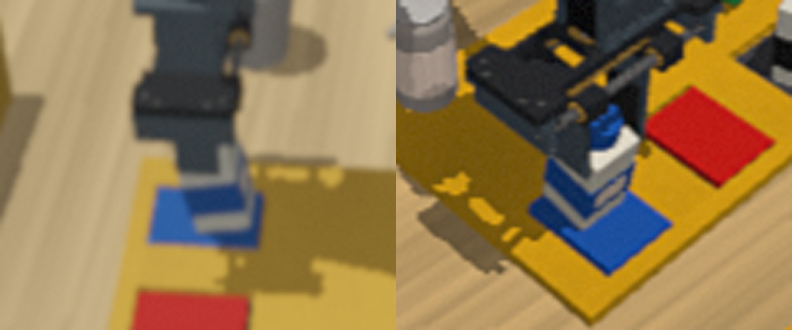

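Both crops show the can above the blue pad, leaning slightly with its base toward the robot. It's nearly upright, and contact with the pad should level it. I lower it gently.

```bash

python3 -m crank '[{"grip":0.04,"x":0,"y":-0.001,"z":0.002,"yaw":0},{"grip":0.04,"x":0,"y":-0.001,"z":0.004,"yaw":0},{"grip":0.04,"x":0,"y":-0.001,"z":0.006,"yaw":0},{"grip":0.04,"x":0,"y":-0.001,"z":0.007,"yaw":0},{"grip":0.04,"x":0,"y":-0.001,"z":0.008,"yaw":0}]' 5
python3 -m crank '[{"grip":0.04,"x":0,"y":0,"z":0.001,"yaw":0},{"grip":0.04,"x":0,"y":0,"z":0.002,"yaw":0},{"grip":0.04,"x":0,"y":0,"z":0.003,"yaw":0},{"grip":0.04,"x":0,"y":0,"z":0.004,"yaw":0},{"grip":0.04,"x":0,"y":0,"z":0.004,"yaw":0}]' 5
python3 -m crank '[{"grip":0.04,"x":0,"y":0,"z":0.001,"yaw":0},{"grip":0.04,"x":0,"y":0,"z":0.002,"yaw":0},{"grip":0.04,"x":0,"y":0,"z":0.003,"yaw":0},{"grip":0.04,"x":0,"y":0,"z":0.004,"yaw":0},{"grip":0.04,"x":0,"y":0,"z":0.004,"yaw":0}]' 5
python3 - <<'E'
from h import *
st();print(state()["torque"])
E
```

```text
time_s: 26.9
ee_pos: [623.0, -166.4, 96.2]
ee_rot: [179.9, -0.2, 3.4]
force: [-0.8, -0.7, 6.9]
gripper_width: 45.9
gripper_force: 5.0
time_s: 27.32
ee_pos: [623.0, -166.4, 92.1]
ee_rot: [179.9, -0.2, 3.4]
force: [-1.5, -2.3, 6.8]
gripper_width: 46.2
gripper_force: 5.0
time_s: 27.73
ee_pos: [622.9, -166.4, 88.1]
ee_rot: [179.9, -0.2, 3.4]
force: [0.4, -1.1, 6.0]
gripper_width: 45.9
gripper_force: 5.0
t 27.73 lane [  50.6 -176.8] z 88.1 rot [179.87  -0.23   3.43] F [ 0.4 -1.1  6. ] w 45.9 gf 5.0
[-0.26712265  0.11755963  0.04184642]
```

```bash

python3 -m crank '[{"grip":0.044,"x":0,"y":0,"z":0,"yaw":0},{"grip":0.046,"x":0,"y":0,"z":0,"yaw":0},{"grip":0.048,"x":0,"y":0,"z":0,"yaw":0},{"grip":0.05,"x":0,"y":0,"z":0,"yaw":0},{"grip":0.054,"x":0,"y":0,"z":0,"yaw":0}]' 3
python3 -m crank '[{"grip":0.06,"x":0,"y":0,"z":0,"yaw":0},{"grip":0.06,"x":0,"y":0,"z":0,"yaw":0},{"grip":0.07,"x":0,"y":0,"z":0,"yaw":0},{"grip":0.07,"x":0,"y":0,"z":0,"yaw":0},{"grip":0.08,"x":0,"y":0,"z":0,"yaw":0}]'
python3 - <<'E'
from h import *
np.set_printoptions(precision=1,suppress=True)
st();print(state()["torque"])
for n in ("scene","side"):
    im=grab_frame(n);cm=camera_model(n);cv2.imwrite(f"pics/{n}5.png",im[:,:,::-1])
    for b in blobs(im,"blue",15):
        z=dict(a=118-10)["a"];m=cv2.moments(b);c=(m["m10"]/m["m00"],m["m01"]/m["m00"]);print(n,cv2.boundingRect(b),lane(onz(cm,[c],108)[0]),lane(onz(cm,[c],60)[0]))
E
```

```text
time_s: 28.15
ee_pos: [621.4, -165.2, 85.4]
ee_rot: [-180.0, 0.0, 3.4]
force: [0.1, 0.0, -0.3]
gripper_width: 53.0
gripper_force: 0.0
time_s: 28.57
ee_pos: [621.7, -165.6, 85.9]
ee_rot: [180.0, 0.0, 3.4]
force: [0.9, 0.0, 0.5]
gripper_width: 74.1
gripper_force: 0.0
t 28.57 lane [  49.4 -175.9] z 85.9 rot [180.    0.    3.4] F [0.9 0.  0.5] w 74.1 gf 0.0
[-0.   0.1  0.1]
scene (529, 0, 81, 46) [-141.  1850.5] [-186.2 2009.2]
scene (88, 367, 111, 33) [  94.  -629.6] [  63.5 -625.6]
scene (494, 135, 56, 41) [247.6 527.3] [226.7 603.5]
scene (291, 262, 42, 25) [ 123.1 -239.3] [  94.4 -211. ]
scene (295, 259, 15, 10) [  88.7 -233.9] [  57.9 -205.3]
side (231, 2, 44, 31) [ 232.8 -788.2] [ 251.1 -876.1]
side (269, 154, 32, 16) [ 44.2 -81.4] [  51.8 -129.7]
side (519, 46, 40, 8) [-724.7 -653.4] [-760.1 -733.7]
```

```bash

python3 -m crank '[{"grip":0.085,"x":0,"y":0,"z":-0.01,"yaw":0},{"grip":0.085,"x":0,"y":0,"z":-0.03,"yaw":0},{"grip":0.085,"x":0,"y":0,"z":-0.06,"yaw":0},{"grip":0.085,"x":0,"y":0,"z":-0.1,"yaw":0},{"grip":0.085,"x":0,"y":0,"z":-0.14,"yaw":0}]' >/dev/null
python3 -m crank '[{"grip":0.085,"x":-0.04,"y":-0.03,"z":-0.04,"yaw":0},{"grip":0.085,"x":-0.08,"y":-0.06,"z":-0.08,"yaw":0},{"grip":0.085,"x":-0.1,"y":-0.09,"z":-0.1,"yaw":0},{"grip":0.085,"x":-0.1,"y":-0.1,"z":-0.1,"yaw":0},{"grip":0.085,"x":-0.1,"y":-0.1,"z":-0.1,"yaw":0}]'
python3 - <<'E'
from h import *
st()
cm=camera_model("wrist");im=grab_frame("wrist");cv2.imwrite("pics/w6.png",im[:,:,::-1]);np.savez("pics/w6.npz",**cm)
E
python3 m2.py w6
```

```text
time_s: 29.5
ee_pos: [513.8, -69.0, 331.7]
ee_rot: [-180.0, -0.4, 3.5]
force: [0.7, -0.0, -0.2]
gripper_width: 85.2
gripper_force: 0.0
t 29.50 lane [-52.3 -72.8] z 331.7 rot [-179.98   -0.42    3.54] F [ 0.7 -0.  -0.2] w 85.2 gf 0.0
red 14 (285, 43, 52, 73) lane [ 50.4 -57.4] [88.  65.4] 3.6
red 35 (285, 43, 52, 73) lane [ 49.2 -58.1] [84.1 62.5] 3.6
red 58 (285, 43, 52, 73) lane [ 47.8 -58.9] [79.9 59.4] 3.6
green 14 (95, 43, 63, 73) lane [ 50.4 179.7] [88.  68.5] 3.6
green 35 (95, 43, 63, 73) lane [ 49.1 168.5] [84.1 65.4] 3.6
green 58 (95, 43, 63, 73) lane [ 47.7 156.2] [79.9 62.1] 3.6
green 14 (192, 180, 47, 35) lane [-106.3   78.2] [42.9 63.6] 10.2
green 35 (192, 180, 47, 35) lane [-100.6   71.4] [41.  60.8] 10.2
green 58 (192, 180, 47, 35) lane [-94.4  64.1] [38.9 57.7] 10.2
green 14 (195, 145, 27, 18) lane [-44.5  83.1] [21.4 33.1] 10.6
green 35 (195, 145, 27, 18) lane [-41.5  76.1] [20.5 31.6] 10.6
green 58 (195, 145, 27, 18) lane [-38.3  68.5] [19.4 30. ] 10.6
blue 14 (378, 44, 55, 73) lane [  49.2 -177.6] [88.2 65.4] 3.6
blue 35 (378, 44, 55, 73) lane [  48. -173.] [84.3 62.5] 3.6
blue 58 (378, 44, 55, 73) lane [  46.7 -167.9] [80.  59.3] 3.6
blue 14 (408, 78, 33, 31) lane [  34.  -204.6] [37.7 41.6] 7.2
blue 35 (408, 78, 33, 31) lane [  33.5 -198.8] [36.  39.7] 7.2
blue 58 (408, 78, 33, 31) lane [  32.9 -192.4] [34.2 37.7] 7.2
white (197, 212, 35, 16) [-124.2   66.9] [17.8 44.2] 9.2
white (198, 192, 26, 18) [-98.9  70.3] [20.6 30.5] 9.7
white (572, 189, 68, 45) [-120.3 -442.7] [100.5  31.1] 61.9
white (188, 162, 39, 28) [-66.4  72.7] [31.5 44.3] 9.4
white (399, 71, 44, 44) [  33.3 -188.1] [48.6 49.1] 3.7
white (173, 42, 52, 47) [60.2 70.8] [47.6 47.7] 19.7
```

View pics/w6.png

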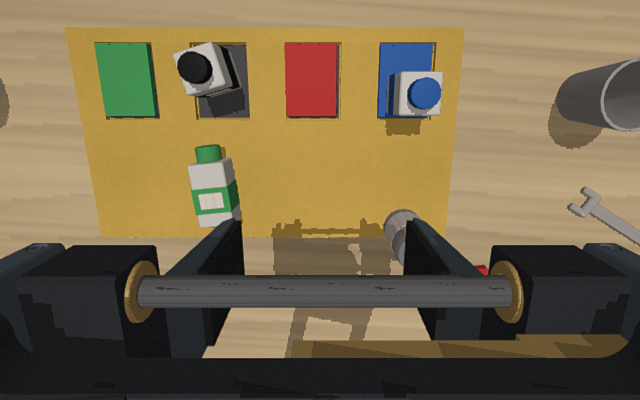

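The picture shows the blue can upright on its pad, with cap at (424,93), and off-centre toward the robot. I compute its exact offset.

```bash
python3 - <<'E'
from h import *
np.set_printoptions(precision=1,suppress=True)
im=cv2.imread("pics/w6.png")[:,:,::-1].copy();cm=dict(np.load("pics/w6.npz"))
h=cv2.cvtColor(im,cv2.COLOR_RGB2HSV);w=cv2.inRange(h,(0,0,150),(180,60,255))|cv2.inRange(h,(105,140,60),(125,255,255))
cs,_=cv2.findContours(cv2.inRange(h,(0,0,150),(180,60,255)),cv2.RETR_EXTERNAL,cv2.CHAIN_APPROX_NONE)
for b in cs:
    x,y,ww,hh=cv2.boundingRect(b)
    if 390<x<410 and y<100 and ww>30:
        r=rect(cm,b,98);print("top",lane(r[0]),r[1],r[2])
b=[b for b in blobs(im,"blue") if cv2.boundingRect(b)[1]==78][0]
for z in (108,118): r=rect(cm,b,z);print("cap",z,lane(r[0]),r[1])
E
```

```text
top [  32.3 -177.5] (44.07381057739258, 44.53609848022461) 3.6605567932128906
cap 108 [  31.6 -178.6] (30.215547561645508, 33.34195327758789)
cap 118 [  31.4 -175.9] (29.42168426513672, 32.46598815917969)
```

```bash

python3 -m crank '[{"grip":0.085,"x":0.03,"y":0.035,"z":0,"yaw":0},{"grip":0.085,"x":0.06,"y":0.07,"z":0.02,"yaw":0},{"grip":0.085,"x":0.085,"y":0.105,"z":0.05,"yaw":0},{"grip":0.085,"x":0.085,"y":0.105,"z":0.08,"yaw":0},{"grip":0.085,"x":0.085,"y":0.105,"z":0.1,"yaw":0}]' >/dev/null
python3 -m crank '[{"grip":0.085,"x":0,"y":0,"z":0.02,"yaw":0},{"grip":0.085,"x":0,"y":0,"z":0.04,"yaw":0},{"grip":0.085,"x":0,"y":0,"z":0.05,"yaw":0},{"grip":0.085,"x":0,"y":0,"z":0.05,"yaw":0},{"grip":0.085,"x":0,"y":0,"z":0.05,"yaw":0}]'
python3 -c "
from h import *
st((32.3,-177.5),74)"
```

```text
time_s: 30.38
ee_pos: [607.2, -172.0, 175.7]
ee_rot: [180.0, 0.0, 3.4]
force: [0.5, -0.0, 0.5]
gripper_width: 85.0
gripper_force: 0.0
t 30.38 lane [  34.6 -181.3] z 175.7 rot [1.80e+02 3.00e-02 3.42e+00] F [ 0.5 -0.   0.5] w 85.0 gf 0.0
tool dx -2.3 dy -3.8 dz 101.7
```

```bash

python3 -m crank '[{"grip":0.085,"x":-0.002,"y":-0.004,"z":0.0,"yaw":0},{"grip":0.085,"x":-0.002,"y":-0.004,"z":0.03,"yaw":0},{"grip":0.085,"x":-0.002,"y":-0.004,"z":0.06,"yaw":0},{"grip":0.085,"x":-0.002,"y":-0.004,"z":0.09,"yaw":0},{"grip":0.085,"x":-0.002,"y":-0.004,"z":0.102,"yaw":0}]' >/dev/null
python3 -m crank '[{"grip":0.06,"x":0,"y":0,"z":0,"yaw":0},{"grip":0.06,"x":0,"y":0,"z":0,"yaw":0},{"grip":0.055,"x":0,"y":0,"z":0,"yaw":0},{"grip":0.05,"x":0,"y":0,"z":0,"yaw":0},{"grip":0.048,"x":0,"y":0,"z":0,"yaw":0}]' 15
python3 -m crank '[{"grip":0.046,"x":0,"y":0,"z":0,"yaw":0},{"grip":0.04,"x":0,"y":0,"z":0,"yaw":0},{"grip":0.04,"x":0,"y":0,"z":0,"yaw":0},{"grip":0.04,"x":0,"y":0,"z":0,"yaw":0},{"grip":0.04,"x":0,"y":0,"z":0,"yaw":0}]' 15
python3 -c "
from h import *
st((49.2,-177.5),74)"
```

```text
time_s: 31.22
ee_pos: [605.8, -168.0, 75.8]
ee_rot: [179.9, -0.2, 3.4]
force: [-0.6, 0.4, 0.4]
gripper_width: 54.3
gripper_force: 0.0
time_s: 31.63
ee_pos: [605.3, -167.8, 75.0]
ee_rot: [180.0, -0.1, 3.4]
force: [-0.0, 0.7, 5.3]
gripper_width: 46.4
gripper_force: 15.0
t 31.63 lane [  32.9 -177.1] z 75.0 rot [ 1.7997e+02 -9.0000e-02  3.4300e+00] F [-0.   0.7  5.3] w 46.4 gf 15.0
tool dx 16.3 dy 0.4 dz 1.0
```

```bash

python3 -m crank '[{"grip":0.04,"x":0,"y":0,"z":-0.002,"yaw":0},{"grip":0.04,"x":0,"y":0,"z":-0.005,"yaw":0},{"grip":0.04,"x":0.004,"y":0,"z":-0.006,"yaw":0},{"grip":0.04,"x":0.01,"y":0,"z":-0.006,"yaw":0},{"grip":0.04,"x":0.017,"y":0,"z":-0.006,"yaw":0}]'
python3 -m crank '[{"grip":0.04,"x":0,"y":0,"z":0.0,"yaw":0},{"grip":0.04,"x":0,"y":0,"z":0.002,"yaw":0},{"grip":0.04,"x":0,"y":0,"z":0.004,"yaw":0},{"grip":0.04,"x":0,"y":0,"z":0.006,"yaw":0},{"grip":0.04,"x":0,"y":0,"z":0.006,"yaw":0}]' 6
python3 -m crank '[{"grip":0.046,"x":0,"y":0,"z":0,"yaw":0},{"grip":0.05,"x":0,"y":0,"z":0,"yaw":0},{"grip":0.06,"x":0,"y":0,"z":0,"yaw":0},{"grip":0.085,"x":0,"y":0,"z":0,"yaw":0},{"grip":0.085,"x":0,"y":0,"z":0,"yaw":0}]' 
python3 -m crank '[{"grip":0.085,"x":0,"y":0,"z":0,"yaw":0},{"grip":0.085,"x":0,"y":0,"z":-0.02,"yaw":0},{"grip":0.085,"x":0,"y":0,"z":-0.05,"yaw":0},{"grip":0.085,"x":0,"y":0,"z":-0.085,"yaw":0},{"grip":0.085,"x":0,"y":0,"z":-0.12,"yaw":0}]' 
python3 -m crank '[{"grip":0.085,"x":-0.03,"y":-0.04,"z":-0.02,"yaw":0},{"grip":0.085,"x":-0.06,"y":-0.08,"z":-0.05,"yaw":0},{"grip":0.085,"x":-0.08,"y":-0.11,"z":-0.09,"yaw":0},{"grip":0.085,"x":-0.1,"y":-0.13,"z":-0.12,"yaw":0},{"grip":0.085,"x":-0.1,"y":-0.13,"z":-0.13,"yaw":0}]' >/dev/null
cat > m3.py <<'E'
from h import *
import sys
np.set_printoptions(precision=1,suppress=True)
st()
n=sys.argv[1];cm=camera_model("wrist");im=grab_frame("wrist");cv2.imwrite(f"pics/{n}.png",im[:,:,::-1]);np.savez(f"pics/{n}.npz",**cm)
h=cv2.cvtColor(im,cv2.COLOR_RGB2HSV)
cs,_=cv2.findContours(cv2.inRange(h,(0,0,150),(180,60,255)),cv2.RETR_EXTERNAL,cv2.CHAIN_APPROX_NONE)
for b in cs:
    if cv2.contourArea(b)>150:
        for z in (58,98):
            r=rect(cm,b,z);l=lane(r[0])
            if abs(l[0])<150 and abs(l[1])<230: print("white z",z,l,np.array(r[1]),round(r[2],1))
for c in ("red","green","blue"):
    for b in blobs(im,c,60):
        for z in (14,35,108):
            r=rect(cm,b,z);l=lane(r[0])
            if abs(l[0])<150 and abs(l[1])<230: print(c,z,l,np.array(r[1]),round(r[2],1))
E
python3 m3.py w7
```

```text
time_s: 32.05
ee_pos: [622.1, -166.7, 79.6]
ee_rot: [-180.0, 0.0, 3.4]
force: [0.4, -0.5, -3.1]
gripper_width: 46.2
gripper_force: 15.0
time_s: 32.47
ee_pos: [621.7, -166.6, 74.4]
ee_rot: [-180.0, -0.0, 3.4]
force: [-0.8, 1.5, -0.4]
gripper_width: 46.1
gripper_force: 6.0
time_s: 32.88
ee_pos: [621.8, -166.8, 74.0]
ee_rot: [180.0, -0.0, 3.4]
force: [-0.3, 0.4, 0.2]
gripper_width: 67.1
gripper_force: 0.0
time_s: 33.3
ee_pos: [621.2, -166.5, 194.7]
ee_rot: [-180.0, 0.1, 3.4]
force: [1.2, 0.0, -0.1]
gripper_width: 85.2
gripper_force: 0.0
t 33.72 lane [-50.6 -47.5] z 320.4 rot [-180.     0.1    3.5] F [1.2 0.1 1.4] w 84.4 gf 0.0
white z 58 [-122.7   67.3] [17.4 45.2] 3.5
white z 98 [-108.5   56.2] [15.8 40.8] 3.5
white z 58 [-98.9  70.3] [20.6 30.4] 9.4
white z 98 [-87.  59.] [18.6 27.5] 9.4
white z 58 [-66.4  72.9] [31.4 44.4] 9.3
white z 98 [-57.6  61.3] [28.4 40.2] 9.3
white z 58 [  50.4 -190.9] [48.2 49.2] 3.5
white z 98 [  48.  -177.3] [43.6 44.5] 3.5
white z 58 [60.1 69.5] [47.7 47.9] 19.7
white z 98 [56.7 58.2] [43.2 43.3] 19.7
red 14 [ 50.1 -57.2] [89.1 65.4] 3.5
red 35 [ 48.9 -56.8] [85.1 62.5] 3.5
red 108 [ 45.  -55.5] [71.  52.1] 3.5
green 14 [ 50.4 179.9] [89.1 68. ] 3.5
green 35 [ 49.2 169.5] [85.1 64.9] 3.5
green 108 [ 45.3 133.5] [71.  54.2] 3.5
green 14 [-106.8   77.4] [43.7 61.5] 10.4
green 35 [-100.8   71.7] [41.7 58.7] 10.4
green 108 [-80.   51.8] [34.8 49. ] 10.4
green 14 [-44.7  82. ] [21.7 32.6] 9.9
green 35 [-41.5  76.1] [20.8 31.1] 9.9
green 108 [-30.5  55.5] [17.3 26. ] 9.9
blue 14 [  49.3 -177.3] [88.  65.4] 3.5
blue 35 [  48.2 -171.4] [84.  62.4] 3.5
blue 108 [  44.4 -151.1] [70.1 52.1] 3.5
blue 14 [  54.2 -211.1] [38.5 43.7] 10.0
blue 35 [  52.9 -203.7] [36.8 41.7] 10.0
blue 108 [  48.4 -178.1] [30.7 34.8] 10.0
```

Blue is centred, can (48.0,-177.3) against pad (49.3,-177.3). Now the green can, the same way.

```bash

python3 -m crank '[{"grip":0.085,"x":-0.003,"y":-0.04,"z":0.02,"yaw":0},{"grip":0.085,"x":-0.003,"y":-0.08,"z":0.05,"yaw":0},{"grip":0.085,"x":-0.003,"y":-0.122,"z":0.08,"yaw":-0.1},{"grip":0.085,"x":-0.003,"y":-0.122,"z":0.12,"yaw":-0.1},{"grip":0.085,"x":-0.003,"y":-0.122,"z":0.14,"yaw":-0.1}]' 5 >/dev/null
python3 -m crank '[{"grip":0.085,"x":0,"y":0,"z":0.02,"yaw":0},{"grip":0.085,"x":0,"y":0,"z":0.03,"yaw":0},{"grip":0.085,"x":0,"y":0,"z":0.03,"yaw":0},{"grip":0.085,"x":0,"y":0,"z":0.03,"yaw":0},{"grip":0.085,"x":0,"y":0,"z":0.03,"yaw":0}]' >/dev/null
python3 m3.py w8 | grep -v -e blue -e red
python3 -c "
from h import *
st((-54,74.4),33)"
```

```text
t 34.60 lane [-49.7  72.7] z 151.5 rot [180.   -0.2   9.1] F [ 1.5 -0.5  0.6] w 84.7 gf 0.0
white z 58 [-62.9  74.1] [24.8 44.6] 9.1
white z 98 [-48.9  74.9] [20.8 37.4] 9.1
white z 58 [61.9 59.5] [50.3 50.6] 19.3
white z 98 [56.  62.7] [42.3 42.5] 19.3
green 14 [ 48.8 181.2] [86.5 66.9] 3.7
green 35 [ 47.1 173.9] [80.3 62.1] 3.7
green 108 [ 41.2 148.6] [58.9 45.5] 3.7
green 14 [-46.9  76.3] [26.7 32.3] 9.1
green 35 [-41.8  76.5] [24.8 30. ] 9.1
green 108 [-24.   77.2] [18.2 21.9] 9.1
green 14 [-114.9   69.4] [29.  53.7] 9.1
green 35 [-105.    70.1] [26.9 49.8] 9.1
green 108 [-70.3  72.5] [19.7 36.5] 9.1
t 34.65 lane [-49.8  72.7] z 151.6 rot [179.99  -0.22   9.12] F [-0.4  0.5  0.1] w 84.8 gf 0.0
tool dx -4.0 dy -2.1 dz 118.6
```

```bash

python3 -m crank '[{"grip":0.085,"x":-0.004,"y":-0.0025,"z":0.03,"yaw":0},{"grip":0.085,"x":-0.004,"y":-0.0025,"z":0.07,"yaw":0},{"grip":0.085,"x":-0.004,"y":-0.0025,"z":0.1,"yaw":0},{"grip":0.085,"x":-0.004,"y":-0.0025,"z":0.118,"yaw":0},{"grip":0.085,"x":-0.004,"y":-0.0025,"z":0.118,"yaw":0}]' 5
python3 -m crank '[{"grip":0.06,"x":0,"y":0,"z":0,"yaw":0},{"grip":0.05,"x":0,"y":0,"z":0,"yaw":0},{"grip":0.05,"x":0,"y":0,"z":0,"yaw":0},{"grip":0.05,"x":0,"y":0,"z":0,"yaw":0},{"grip":0.048,"x":0,"y":0,"z":0,"yaw":0}]' 5
python3 -m crank '[{"grip":0.04,"x":0,"y":0,"z":0,"yaw":0},{"grip":0.04,"x":0,"y":0,"z":0,"yaw":0},{"grip":0.04,"x":0,"y":0,"z":-0.004,"yaw":0},{"grip":0.04,"x":0,"y":0,"z":-0.01,"yaw":0},{"grip":0.04,"x":0,"y":0,"z":-0.016,"yaw":0}]' 5
python3 -m crank '[{"grip":0.04,"x":0,"y":0,"z":-0.008,"yaw":0},{"grip":0.04,"x":0,"y":0,"z":-0.016,"yaw":0},{"grip":0.04,"x":0,"y":0,"z":-0.024,"yaw":0},{"grip":0.04,"x":0,"y":0,"z":-0.032,"yaw":0},{"grip":0.04,"x":0,"y":0,"z":-0.04,"yaw":0}]' 5
python3 -m crank '[{"grip":0.04,"x":0,"y":0,"z":-0.006,"yaw":0},{"grip":0.04,"x":0,"y":0,"z":-0.012,"yaw":0},{"grip":0.04,"x":0,"y":0,"z":-0.018,"yaw":0},{"grip":0.04,"x":0,"y":0,"z":-0.018,"yaw":0},{"grip":0.04,"x":0,"y":0,"z":-0.018,"yaw":0}]' 4
python3 -m crank '[{"grip":0.04,"x":0,"y":0,"z":0,"yaw":0},{"grip":0.04,"x":0,"y":0,"z":0,"yaw":0},{"grip":0.04,"x":0,"y":0,"z":0,"yaw":0},{"grip":0.04,"x":0,"y":0,"z":0,"yaw":0},{"grip":0.04,"x":0,"y":0,"z":0,"yaw":0}]' 4
python3 -c "
from h import *
st();print(state()['torque'])"
```

```text
time_s: 35.07
ee_pos: [499.9, 77.8, 29.7]
ee_rot: [-180.0, 0.3, 9.1]
force: [-1.0, -0.2, 0.3]
gripper_width: 84.7
gripper_force: 0.0
time_s: 35.48
ee_pos: [502.4, 78.4, 33.1]
ee_rot: [180.0, -0.2, 9.2]
force: [-0.2, -0.1, -0.6]
gripper_width: 54.5
gripper_force: 0.0
time_s: 35.9
ee_pos: [501.3, 78.3, 48.1]
ee_rot: [180.0, 0.1, 9.2]
force: [-0.7, 0.6, -2.0]
gripper_width: 45.6
gripper_force: 5.0
time_s: 36.32
ee_pos: [501.7, 78.4, 88.9]
ee_rot: [180.0, -0.0, 9.2]
force: [0.3, -0.1, -2.1]
gripper_width: 46.0
gripper_force: 5.0
time_s: 36.73
ee_pos: [501.7, 78.4, 106.1]
ee_rot: [180.0, -0.0, 9.2]
force: [-0.5, 0.3, -2.3]
gripper_width: 46.2
gripper_force: 4.0
time_s: 37.15
ee_pos: [501.5, 78.3, 105.6]
ee_rot: [180.0, 0.0, 9.2]
force: [0.8, -0.4, -2.4]
gripper_width: 45.9
gripper_force: 4.0
t 37.15 lane [-55.5  75. ] z 105.6 rot [1.7999e+02 3.0000e-02 9.1600e+00] F [ 0.8 -0.4 -2.4] w 45.9 gf 4.0
[-0.02317418 -0.06450328  0.00472349]
```

The torque says the can's mass is still about 27 mm behind the jaws, so it hasn't swung. I drop to the minimum grip and jog it.

```bash

python3 -m crank '[{"grip":0.04,"x":0,"y":0,"z":0,"yaw":0},{"grip":0.04,"x":0,"y":0,"z":0,"yaw":0},{"grip":0.04,"x":0,"y":0,"z":-0.006,"yaw":0},{"grip":0.04,"x":0,"y":0,"z":-0.006,"yaw":0},{"grip":0.04,"x":0,"y":0,"z":0,"yaw":0}]' 3
python3 -c "
from workcell import *
print(state()['torque'])"
python3 -m crank '[{"grip":0.04,"x":0,"y":0,"z":-0.008,"yaw":0},{"grip":0.04,"x":0,"y":0,"z":0.002,"yaw":0},{"grip":0.04,"x":0,"y":0,"z":-0.008,"yaw":0},{"grip":0.04,"x":0,"y":0,"z":0,"yaw":0},{"grip":0.04,"x":0,"y":0,"z":0,"yaw":0}]' 3
python3 - <<'E'
from h import *
np.set_printoptions(precision=3,suppress=True)
st();print(state()['torque'])
cm=camera_model("side");im=grab_frame("side");cv2.imwrite("pics/side9.png",im[:,:,::-1])
for b in blobs(im,"green",10):
    m=cv2.moments(b);print(cv2.boundingRect(b),m["m10"]/m["m00"],m["m01"]/m["m00"],cv2.minAreaRect(b))
print(px(cm,state()["ee_pos"]))
E
```

```text
time_s: 37.57
ee_pos: [502.9, 78.5, 107.2]
ee_rot: [180.0, -0.2, 9.2]
force: [0.5, -0.8, -1.6]
gripper_width: 45.8
gripper_force: 3.0
[ 0.04383728 -0.02972642 -0.02153095]
time_s: 37.98
ee_pos: [501.2, 78.3, 105.2]
ee_rot: [180.0, 0.1, 9.2]
force: [-0.6, 0.3, -2.0]
gripper_width: 46.2
gripper_force: 3.0
t 37.98 lane [-55.7  75. ] z 105.2 rot [180.     0.05   9.15] F [-0.6  0.3 -2. ] w 46.2 gf 3.0
[0.028 0.054 0.013]
(248, 260, 41, 25) 268.04897119341564 272.569341563786 ((267.94830322265625, 272.37933349609375), (39.1675910949707, 23.077754974365234), 3.3664605617523193)
(313, 230, 18, 7) 321.6506986027944 233.01596806387224 ((321.5, 233.0), (6.0, 17.0), 90.0)
[317.034 212.315]
```

The green band is now level in the side view at (321,233), so the can is upright. I firm the grip and carry it, y first and then x, to stay clear of the black can.

```bash

python3 -m crank '[{"grip":0.04,"x":0,"y":0,"z":0,"yaw":0},{"grip":0.04,"x":0,"y":-0.005,"z":0,"yaw":0},{"grip":0.04,"x":0.001,"y":-0.015,"z":0,"yaw":0},{"grip":0.04,"x":0.003,"y":-0.03,"z":0,"yaw":0},{"grip":0.04,"x":0.005,"y":-0.045,"z":0,"yaw":0}]' 15 >/dev/null
python3 -m crank '[{"grip":0.04,"x":0.002,"y":-0.015,"z":0,"yaw":0},{"grip":0.04,"x":0.003,"y":-0.03,"z":0,"yaw":0.02},{"grip":0.04,"x":0.005,"y":-0.045,"z":0,"yaw":0.05},{"grip":0.04,"x":0.005,"y":-0.055,"z":0,"yaw":0.08},{"grip":0.04,"x":0.005,"y":-0.06,"z":0,"yaw":0.099}]'
python3 -m crank '[{"grip":0.04,"x":0.01,"y":0,"z":0,"yaw":0},{"grip":0.04,"x":0.025,"y":0,"z":0,"yaw":0},{"grip":0.04,"x":0.04,"y":0,"z":0,"yaw":0},{"grip":0.04,"x":0.055,"y":0,"z":0,"yaw":0},{"grip":0.04,"x":0.07,"y":0,"z":0,"yaw":0}]'
python3 -m crank '[{"grip":0.04,"x":0.015,"y":0,"z":0,"yaw":0},{"grip":0.04,"x":0.03,"y":0,"z":0,"yaw":0},{"grip":0.04,"x":0.04,"y":0,"z":0,"yaw":0},{"grip":0.04,"x":0.046,"y":0,"z":0,"yaw":0},{"grip":0.04,"x":0.046,"y":0,"z":0,"yaw":0}]'
python3 -m crank '[{"grip":0.04,"x":0,"y":0,"z":0,"yaw":0},{"grip":0.04,"x":0,"y":0,"z":0,"yaw":0},{"grip":0.04,"x":0,"y":0,"z":0,"yaw":0},{"grip":0.04,"x":0,"y":0,"z":0,"yaw":0},{"grip":0.04,"x":0,"y":0,"z":0,"yaw":0}]'
python3 - <<'E'
from h import *
np.set_printoptions(precision=3,suppress=True)
st((62,180.2));print(state()['torque'])
cm=camera_model("side");e=state()["ee_pos"];u,v=px(cm,e).astype(int);im=grab_frame("side");a=im[v-40:v+60,u-60:u+60,::-1]
for b in blobs(im,"green",10):
    m=cv2.moments(b);print(cv2.boundingRect(b),cv2.minAreaRect(b))
print(u,v)
cm=camera_model("scene");u,v=px(cm,e).astype(int);b=grab_frame("scene")[v-40:v+60,u-60:u+60,::-1]
cv2.imwrite("pics/g4.png",np.hstack([cv2.resize(k,(396,330),interpolation=cv2.INTER_CUBIC) for k in (a,b)]))
E
```

```text
time_s: 38.87
ee_pos: [494.5, 185.8, 105.9]
ee_rot: [-180.0, -0.0, 3.5]
force: [-0.3, -0.8, -2.8]
gripper_width: 45.7
gripper_force: 15.0
time_s: 39.28
ee_pos: [566.1, 188.1, 105.9]
ee_rot: [-180.0, -0.0, 3.5]
force: [-1.1, -0.4, -1.7]
gripper_width: 46.0
gripper_force: 15.0
time_s: 39.7
ee_pos: [611.8, 190.7, 105.6]
ee_rot: [180.0, -0.0, 3.5]
force: [0.2, 0.9, -2.7]
gripper_width: 45.9
gripper_force: 15.0
time_s: 40.12
ee_pos: [610.2, 190.7, 106.1]
ee_rot: [180.0, -0.0, 3.5]
force: [-0.4, 0.3, -1.8]
gripper_width: 45.9
gripper_force: 15.0
t 40.12 lane [ 59.9 180.4] z 106.1 rot [180.   -0.    3.5] F [-0.4  0.3 -1.8] w 45.9 gf 15.0
tool dx 2.1 dy 0.2 
[ 0.067  0.067 -0.022]
(248, 263, 41, 23) ((267.94085693359375, 272.8580017089844), (38.94198226928711, 22.2918758392334), 3.9451863765716553)
259 247
```

View pics/g4.png

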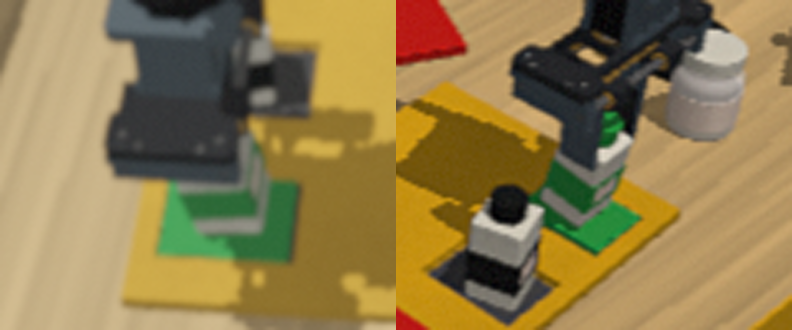

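The can hangs nearly upright over the green pad, base at side crop (228,230). I lower it until it touches, let it level, then release.

```bash

python3 -m crank '[{"grip":0.04,"x":0.002,"y":0,"z":0.002,"yaw":0},{"grip":0.04,"x":0.002,"y":0,"z":0.004,"yaw":0},{"grip":0.04,"x":0.002,"y":0,"z":0.006,"yaw":0},{"grip":0.04,"x":0.002,"y":0,"z":0.008,"yaw":0},{"grip":0.04,"x":0.002,"y":0,"z":0.01,"yaw":0}]' 5
python3 -m crank '[{"grip":0.04,"x":0,"y":0,"z":0.002,"yaw":0},{"grip":0.04,"x":0,"y":0,"z":0.004,"yaw":0},{"grip":0.04,"x":0,"y":0,"z":0.006,"yaw":0},{"grip":0.04,"x":0,"y":0,"z":0.007,"yaw":0},{"grip":0.04,"x":0,"y":0,"z":0.007,"yaw":0}]' 5
python3 -m crank '[{"grip":0.04,"x":0,"y":0,"z":0.001,"yaw":0},{"grip":0.04,"x":0,"y":0,"z":0.002,"yaw":0},{"grip":0.04,"x":0,"y":0,"z":0.003,"yaw":0},{"grip":0.04,"x":0,"y":0,"z":0.004,"yaw":0},{"grip":0.04,"x":0,"y":0,"z":0.004,"yaw":0}]' 4
python3 -c "
from h import *
st();print(state()['torque'])"
```

```text
time_s: 40.63
ee_pos: [613.4, 190.9, 97.4]
ee_rot: [-180.0, -0.1, 3.5]
force: [-2.1, -0.9, 6.7]
gripper_width: 45.9
gripper_force: 5.0
time_s: 41.05
ee_pos: [613.3, 190.9, 90.2]
ee_rot: [-180.0, -0.1, 3.5]
force: [-0.5, -1.1, 4.3]
gripper_width: 46.2
gripper_force: 5.0
time_s: 41.47
ee_pos: [613.1, 190.8, 86.0]
ee_rot: [-180.0, -0.1, 3.5]
force: [-1.1, -0.9, 4.4]
gripper_width: 45.7
gripper_force: 4.0
t 41.47 lane [ 62.9 180.4] z 86.0 rot [-1.7999e+02 -1.1000e-01  3.4800e+00] F [-1.1 -0.9  4.4] w 45.7 gf 4.0
[-0.05355255  0.11145595  0.01494454]
```

```bash

python3 -m crank '[{"grip":0.044,"x":0,"y":0,"z":0,"yaw":0},{"grip":0.046,"x":0,"y":0,"z":0,"yaw":0},{"grip":0.048,"x":0,"y":0,"z":0,"yaw":0},{"grip":0.05,"x":0,"y":0,"z":0,"yaw":0},{"grip":0.054,"x":0,"y":0,"z":0,"yaw":0}]' 3 >/dev/null
python3 -m crank '[{"grip":0.06,"x":0,"y":0,"z":0,"yaw":0},{"grip":0.06,"x":0,"y":0,"z":0,"yaw":0},{"grip":0.07,"x":0,"y":0,"z":0,"yaw":0},{"grip":0.08,"x":0,"y":0,"z":0,"yaw":0},{"grip":0.085,"x":0,"y":0,"z":0,"yaw":0}]'
python3 -m crank '[{"grip":0.085,"x":0,"y":0,"z":-0.005,"yaw":0},{"grip":0.085,"x":0,"y":0,"z":-0.03,"yaw":0},{"grip":0.085,"x":0,"y":0,"z":-0.06,"yaw":0},{"grip":0.085,"x":0,"y":0,"z":-0.1,"yaw":0},{"grip":0.085,"x":0,"y":0,"z":-0.14,"yaw":0}]' >/dev/null
python3 -m crank '[{"grip":0.085,"x":-0.04,"y":0.03,"z":-0.03,"yaw":0},{"grip":0.085,"x":-0.08,"y":0.06,"z":-0.06,"yaw":0},{"grip":0.085,"x":-0.11,"y":0.08,"z":-0.09,"yaw":0},{"grip":0.085,"x":-0.11,"y":0.08,"z":-0.1,"yaw":0},{"grip":0.085,"x":-0.11,"y":0.08,"z":-0.1,"yaw":0}]'
python3 m3.py w10
```

```text
time_s: 42.3
ee_pos: [612.5, 190.8, 84.9]
ee_rot: [180.0, -0.0, 3.5]
force: [0.0, -0.4, -0.3]
gripper_width: 76.8
gripper_force: 0.0
time_s: 43.13
ee_pos: [506.1, 102.2, 331.8]
ee_rot: [180.0, -0.6, 3.4]
force: [1.0, 0.9, 1.1]
gripper_width: 85.3
gripper_force: 0.0
t 43.13 lane [-49.5  98.5] z 331.8 rot [180.   -0.6   3.4] F [1.  0.9 1.1] w 85.3 gf 0.0
white z 98 [-135.4 -196.5] [38.1 12.9] 85.2
white z 58 [ 50.5 187.3] [47.8 49.2] 3.4
white z 98 [ 48.1 178.9] [43.4 44.6] 3.4
white z 58 [  51.2 -205. ] [48.9 49.2] 3.4
white z 98 [  48.7 -176.9] [44.4 44.6] 3.4
white z 58 [60.  59.1] [47.8 47.9] 19.4
white z 98 [56.7 62.7] [43.3 43.4] 19.4
red 14 [ 50.  -56.7] [88.6 65.3] 3.5
red 35 [ 48.8 -49.9] [84.7 62.4] 3.5
red 108 [ 44.9 -26.2] [71.1 52.4] 3.5
green 14 [ 50.  181.6] [87.3 65.7] 3.4
green 35 [ 48.8 177.9] [83.5 62.8] 3.4
green 108 [ 44.9 165. ] [70.  52.7] 3.4
green 14 [ 54.5 200.2] [37.9 39.9] 0.7
green 35 [ 53.2 195.6] [36.2 38.2] 0.7
green 108 [ 48.6 179.9] [30.4 32. ] 0.7
blue 14 [  49.6 -177.2] [88.7 66.2] 3.5
blue 35 [  48.5 -165. ] [84.8 63.3] 3.5
blue 108 [  44.7 -122.8] [71.1 53.1] 3.5
blue 108 [  48.7 -178.4] [30.4 42.5] 3.4
```

Green can is at (48.1,178.9) against a pad at about (50,180.5), which is centred within 2 mm. I take a last look before handing in.

View pics/w10.png

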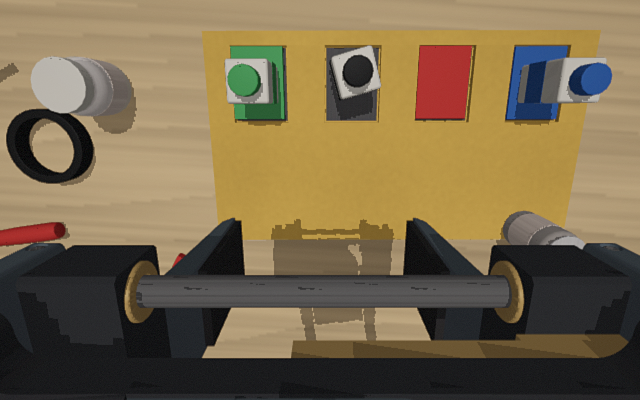

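The view shows both cans upright on their own pads, green at (243,80) and blue at (585,78). The red pad is flat at (443,80), and the black can and tin stand where they were.

```bash
python3 -c "
from workcell import *
print(job_done())"
```

```text
the job is handed in; nothing more can be done
None
```

All three pads are seated level, the blue and green canisters stand upright within about 3 mm of the middle of their own pads (no red canister was present), nothing else appears disturbed, and the job is handed in.

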